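# Put the carved hare away in the stay-lid chest

## Robot

A 6-joint arm with a two-finger parallel gripper is mounted at the origin on a cart in front of the work surface, level with it; the furniture and walls round the work are solid. World frame = base frame: x ahead of the robot, y to its left, z up, the work surface at z = 0. Lengths are in m, angles in rad, forces in N, time in s.
With the tool pointing down it reaches from about 0.35 to 0.775 m from the base axis. Payload 5.5 kg.
Tool frame: the origin (TCP) lies at the very end of the fingers, on their centre line; the grasp point (between the pads) lies env.grasp_offset behind it (env.grasp_offset is the distance from the TCP to the grasp point, in m); z points along the fingers, y is the direction in which the jaws open and shut (so a half turn about z gives the same grasp; the last joint's range is limited). The gripper opens to 85 mm and grips with 20 to 120 N. Pads are 22 mm wide; open, the fingers measure 114 mm over their backs; the gripper's body (76 mm by 85 mm) begins 54 mm behind the grasp point. The pads swing forward as they close: fully open they stand 13 mm farther back than shut.
Start: joints at [1.012, 0.313, 0.046, 1.304, 0, 1.431], TCP at [0.234, 0.525, 0.231] pointing down, gripper open.
Joint ranges: [-2.76, 2.76], [-0.86, 1.69], [-1.03, 1.26], [-2.2, 2.34], [-1.47, 1.5], [-3.14, 3.14]. Speed limits (rad/s): [2.57, 2.57, 3.14, 3.14, 3.14, 3.14].

## Interface

Orientations are given as a unit quaternion [w, x, y, z].
In Python, from cell import env gives the robot as it stands. The module is installed in compiled form; this text tells all that it offers.
- The arm moves only by the tool jog_arm, never from a script. Its arguments are lists of equal length, an entry for each row: "jaw": the closure, from 0 (fully open) to 1 (shut); "translation": the shift along the tool's x, y, z in m, a list of three; "dr": the turn, a rotation vector about the tool's x, y, z in rad, a list of three. A call has exactly 5 rows; each row is the pose to reach, as a shift and turn from the pose measured when the call began, along the tool's axes at that moment; what a row does not reach only later rows make up. A row lasts 1/10 s, in which the tool goes at most 50 mm and 8.59 degrees, less where a joint would pass 70% of its speed; a pose out of reach is approached as far as the arm can. A call with a gripper value outside its range is refused whole. The fingers move at their own pace and stop on an object; "newtons" is the grip in N (left out, the last holds). Time passes only in rows, so rows that repeat a pose let the fingers close, or fill a call up. It gives the time, the measured TCP pose, the force and the opening at its end, in the units of the state.
- env.get_state(): the state, without advancing time (a new reading comes with each control period).
- env.grab_frame(name): name is "scene" or "top" or "wrist"; returns the picture (400x640x3 uint8, red, green, blue); there is no depth.
- env.camera_params(name): a dict with "K" (3x3 intrinsics, pixels), "pose" (4x4, takes a point from camera to world coordinates). Camera axes: x right, y up, looking along -z (the intrinsics and any distortion apply to the point x, -y, -z); pixel columns grow to the right and rows downward; lengths in m; the calibration is good to about 2 mm. The wrist camera is an equidistant fisheye: a pixel r from the principal point sees the ray r / f radians off the axis. A picture is of the moment at which its call begins: read the wrist's pose just before it. camera_params takes no time and is no camera call; for the wrist camera it gives the pose at the moment of the call.
- env.hand_in(): hands the job in, once; it reports no verdict.
The state is a dict: "clock": time; "joint_pos": joint angles; "dq": joint speeds; "joint_torque": joint torques, N m; "ee_pos": TCP position; "tool_rot": TCP orientation; "force": force on the tool from outside, world axes, zero at the start; "torque": the same for the moment, N m; "finger_gap": finger opening in m.
Only numpy, scipy, OpenCV 4.12 (cv2) and the standard library are available. Lean on these libraries where they do the work, as an engineer would, in place of code of your own. Each camera call takes 0.05 s, during which the arm holds its last target.

## Task

Put the carved hare away in the small wooden chest: raise the chest's lid by its bar handle until the folding stay on its side snaps locked and let go, then set the hare upright on the chest floor without dropping it. Then break the stay by pressing its black knob down, and bring the lid fully shut without slamming it, with nothing else on the bench disturbed.

Things in the scene. Friction and masses are not known exactly. Their poses are not given: they have to be found in the camera images.
- chest: wooden chest fixed on the bench, 190 mm deep (x), 260 mm wide (y), rim 100 mm above the bench, walls and floor 10 mm thick. Origin: centre of its underside; x points to the hinged back, away from the robot, -x is its front, +y the side with the stay, z up. The lid is 14.5 mm thick (its middle 18 mm) and lies on the rim when shut.
- lid_hinge (a point): middle of the lid's hinge axis, on the top of the back wall: 95 mm behind the chest's origin (its +x), at rim height, axis along the chest's y. The axes of this point turn with the lid.
- handle (a point): middle of the lid's handle, a round steel bar 12 mm thick and 110 mm long, along the chest's y, held by a leg at each end about 45 mm in front of the lid's edge and front wall. 239 mm in front of the hinge axis and 7.5 mm above it when shut; it swings with the lid about that axis. Raising takes about 3 to 6 N here.
- lid (a joint): lid angle, rad: 0 shut, grows as the front rises; the straight stay stops it at about 1.305, locked it rests at about 1.30. Hinge sprung and damped: with the stay broken the lid sinks by itself to about 0.6 rad in some 4 s (below 0.75 after 2 to 3 s) and rests there; from there it takes about 2 to 6 N at the front to press it shut, and it then stays shut.
- knee (a joint): folding joint of the steel stay (two flat arms outside the chest's +y wall, lower 55 mm, upper 131 mm), rad: 0 folded (lid shut), 2.506 arms in line, 2.626 at its stop past the line: locked. A weak spring takes it past the line once the lid is lifted to the end of its travel and released. Pressed back below about 2.1 it folds on and the lid sinks.
- stay_knob (a point): on the axis of the stay's knee pin: 10 mm thick steel, along the chest's +y, ending in a black ball of 20 mm whose centre is 13 mm farther out. 44 mm outside the +y wall. Locked, it stands 123 mm in front of the hinge axis, 6 mm above the rim; pressed down with 3 to 5 N the stay breaks and it goes 35 to 45 mm down and 12 mm towards the hinge.
- chest_in (a point): centre of the chest's inner floor, 10 mm above the bench; axes as the chest. Inner space 170 x 240 mm, 90 mm deep. The lid locked open leans over the rear 50 mm of it.
- hare: loose wooden carving of a sitting hare with two upright ears, 36 mm thick (its x), 81 mm long (its y), 74 mm high, about 0.09 kg, standing on the bench on its flat base. Origin at the centre of the underside. Grasp it across the 36 mm thickness, about 30 to 40 mm above its base.
- owl: loose wooden carving of an owl, a stout column 44 x 54 x 83 mm, standing on the bench near the hare (the two may have changed places). Bystander: leave it standing.
- tin: round closed tin, 68 mm across, 30 mm high, on the bench left of the chest's front. Bystander.
- offcut: wooden offcut, 40 x 85 x 22 mm, on the bench in front of the chest. Bystander.
Mind the look-alikes: they are no part of the job. Leave any purple look-alike of the hare alone.

How it is judged:
By the outcome, as a careful person would: the job done as asked, in the order asked, and still so for the second after the job is handed in, with the robot touching nothing.
It also fails if it takes over 72 s, if anything falls off the work surface, if the arm or the gripper's body presses on something with over 40 N, if the wrist force passes 120 N, or if a joint passes its speed limit or range.

## Working session

There is one attempt and no reset: what is moved stays moved. The work goes in short steps, Python scripts to look and compute and a tool call to move; the robot and the scene stay as the last step left them, time stands still between calls to the robot, and variables do not carry over. Pictures are saved under pics/ and viewed, and the job is handed in when it is done.

Besides the shell and the picture viewer there is one more tool, called after ">>>" as a command line: name --argument value ..., lists and objects as JSON in quotes. jog_arm: Moves the arm, as the interface text tells. Its arguments: {"type":"object","properties":{"jaw":{"type":"array"},"translation":{"type":"array"},"dr":{"type":"array"},"newtons":{"type":"number"}},"required":["jaw","translation","dr"]}

```bash
mkdir -p pics; python3 - <<'E'
from cell import env
import cv2
for n in("scene","top","wrist"):
    p=env.camera_params(n); print(n,p)
    cv2.imwrite(f"pics/{n}0.png",env.grab_frame(n)[:,:,::-1])
print(env.get_state(),env.grasp_offset)
E
```

```text
scene {'K': array([[506.17165626,   0.        , 330.19740941],
       [  0.        , 506.17165626, 202.92964736],
       [  0.        ,   0.        ,   1.        ]]), 'pose': array([[ 0.86301341,  0.32862032, -0.38368809, -0.04095185],
       [-0.504847  ,  0.58863357, -0.63137946, -0.88982607],
       [ 0.01836757,  0.73859272,  0.67390165,  1.05569388],
       [ 0.        ,  0.        ,  0.        ,  1.        ]])}
top {'K': array([[501.02653011,   0.        , 315.55209072],
       [  0.        , 501.02653011, 202.90755784],
       [  0.        ,   0.        ,   1.        ]]), 'pose': array([[-2.31291996e-03,  9.77913973e-01, -2.08995003e-01,
         2.25592344e-01],
       [-9.99996424e-01, -2.54245495e-03, -8.29639609e-04,
        -1.50363966e-02],
       [-1.34267655e-03,  2.08992337e-01,  9.77916357e-01,
         1.39251958e+00],
       [ 0.00000000e+00,  0.00000000e+00,  0.00000000e+00,
         1.00000000e+00]])}
wrist {'K': array([[309.70691629,   0.        , 322.00031184],
       [  0.        , 309.70691629, 198.09234235],
       [  0.        ,   0.        ,   1.        ]]
[... 235 characters left out ...]
    ,  1.        ]])}
{'clock': 0.15, 'joint_pos': array([ 1.01239776e+00,  3.13857119e-01,  4.52479808e-02,  1.30357564e+00,
       -2.64352808e-05,  1.43117409e+00]), 'dq': array([ 0.00062841, -0.00318399,  0.00346526, -0.00140086,  0.00072375,
       -0.00077748]), 'joint_torque': array([ 2.67388452e-03, -4.81063700e+01,  2.98815447e+01,  1.38178119e-02,
       -1.25134161e-04,  1.92078272e-05]), 'ee_pos': array([0.23364996, 0.52498419, 0.23060036]), 'tool_rot': array([-2.24982911e-04,  2.07861409e-01,  9.78158041e-01, -6.56893810e-04]), 'force': array([ 0.36230628,  0.31519086, -0.04883379]), 'torque': array([0.02032288, 0.02163191, 0.01754264]), 'finger_gap': 0.08548075376101585} 0.0187
```

View pics/scene0.png

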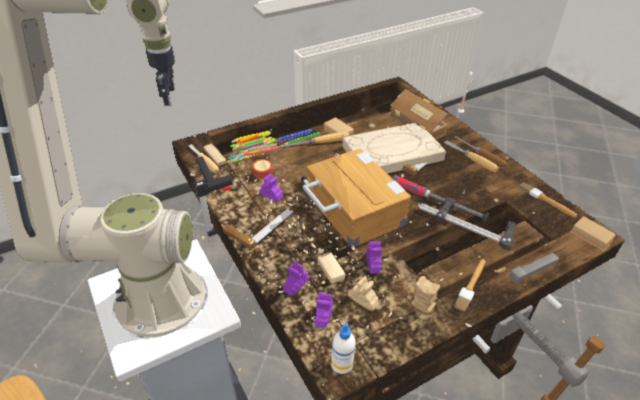

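View pics/top0.png

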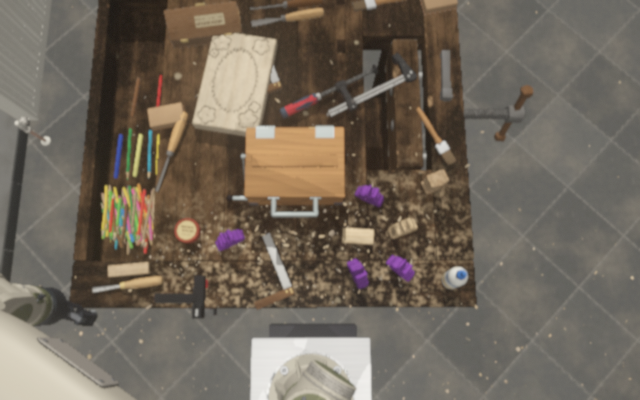

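View pics/wrist0.png

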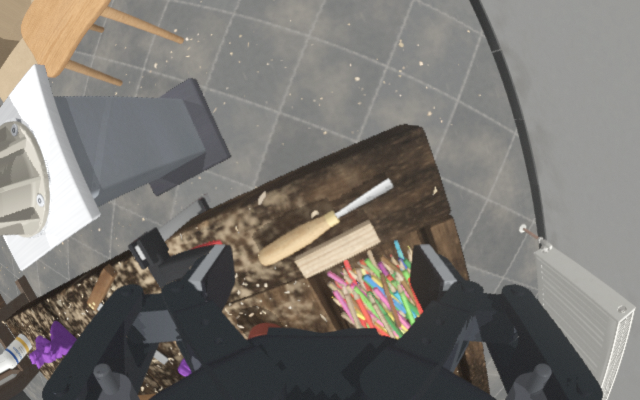

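```bash
python3 - <<'E'
import cv2,numpy as np
t=cv2.imread("pics/top0.png");s=cv2.imread("pics/scene0.png")
def c(im,x,y,w,h,k): return cv2.resize(im[y:y+h,x:x+w],None,fx=k,fy=k,interpolation=cv2.INTER_CUBIC)
cv2.imwrite("pics/a.png",c(t,220,115,130,110,6))
cv2.imwrite("pics/b.png",c(t,330,160,130,100,6))
cv2.imwrite("pics/c.png",c(s,270,230,190,110,4))
cv2.imwrite("pics/d.png",c(s,290,140,140,110,5))
E
```

```text
(no output)
```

View pics/a.png

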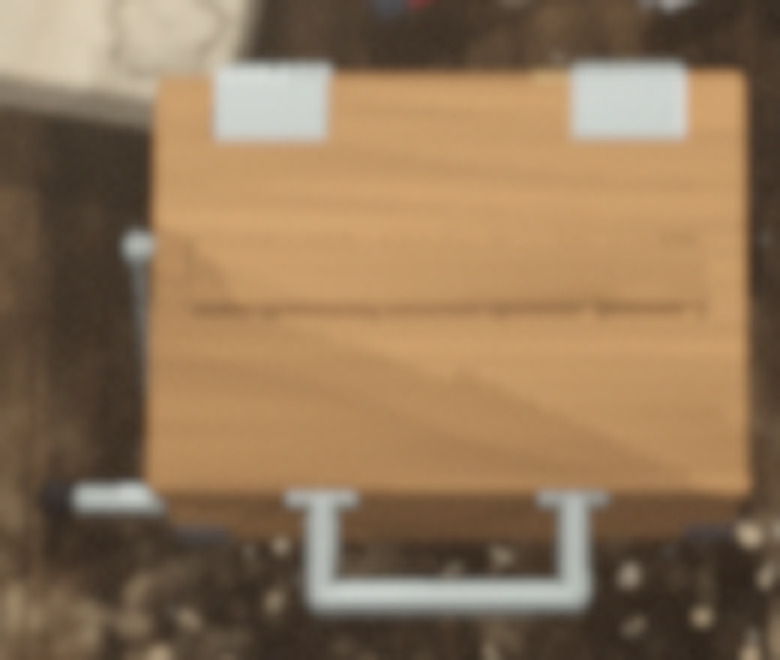

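View pics/b.png

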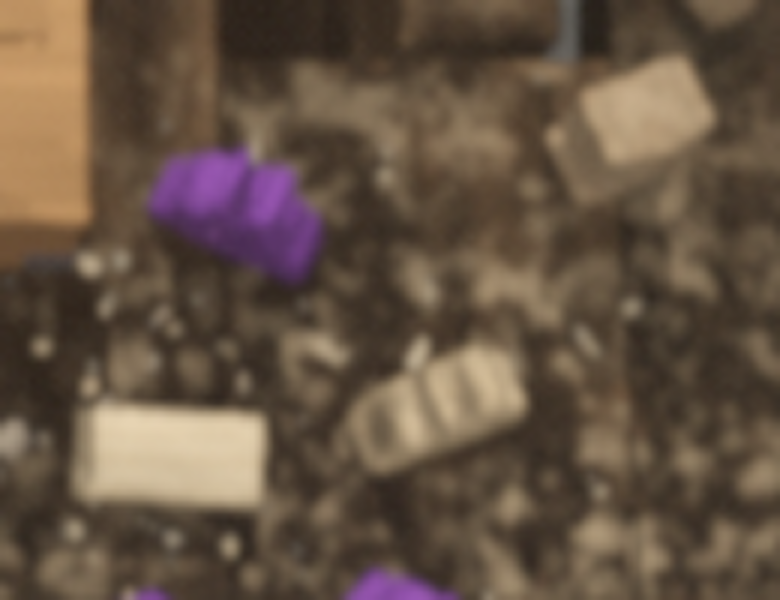

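View pics/c.png

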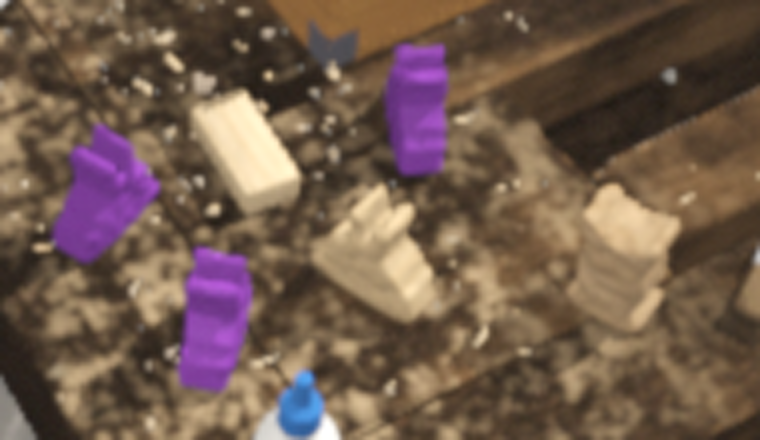

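View pics/d.png

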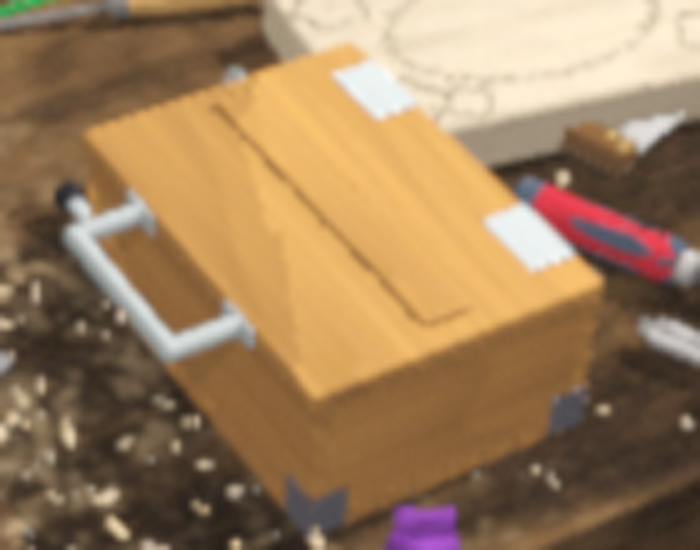

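```bash
cat > h.py <<'E'
from cell import env
import numpy as np,cv2
from scipy.spatial.transform import Rotation as R
def ray(n,px,p=None):
    p=p or env.camera_params(n);K=p["K"];T=p["pose"]
    x=(px[0]-K[0,2])/K[0,0];y=(px[1]-K[1,2])/K[1,1]
    if n=="wrist":
        r=np.hypot(x,y);s=np.sin(r)/max(r,1e-9);v=np.array([x*s,-y*s,-np.cos(r)])
    else: v=np.array([x,-y,-1.])
    return T[:3,3],T[:3,:3]@v
def atz(n,px,z,p=None):
    o,d=ray(n,px,p);return o+d*(z-o[2])/d[2]
def proj(n,P,p=None):
    p=p or env.camera_params(n);K=p["K"];T=p["pose"]
    c=T[:3,:3].T@(np.array(P)-T[:3,3]);v=np.array([c[0],-c[1],-c[2]])
    if n=="wrist":
        t=np.arctan2(np.hypot(v[0],v[1]),v[2]);v2=v[:2]/np.hypot(v[0],v[1])*t
    else: v2=v[:2]/v[2]
    return v2*K[0,0]+K[:2,2]
def shot(n,f,crop=None,k=1):
    im=env.grab_frame(n)[:,:,::-1]
    if crop: x,y,w,h=crop; im=im[y:y+h,x:x+w]
    if k!=1: im=cv2.resize(im,None,fx=k,fy=k,interpolation=cv2.INTER_CUBIC)
    cv2.imwrite("pics/"+f,im)
def pose():
    s=env.get_state();q=s["tool_rot"];return s["ee_pos"],R.from_quat([q[1],q[2],q[3],q[0]]),s
def to(P,Rt,show=True):
    "tool-frame shift and rotvec to reach TCP P, rotation Rt"
    p,r,s=pose()
    t=r.inv().apply(np.array(P)-p);d=(r.inv()*Rt).as_rotvec()
    if show: print("t",t.round(4),"dr",d.round(4),"|",p.round(4),r.as_matrix().round(3).tolist(),"F",s["force"].round(1),"gap",round(s["finger_gap"],4),"clk",s["clock"])
    return t,d
E
python3 - <<'E'
from h import *
f=lambda c,o:(o[0]+c[0]/6,o[1]+c[1]/6)
A=(220-.4,115-.4);B=(330-.4,160-.4)
for nm,c,z in [("hL",(318,597),.1075),("hR",(578,597),.1075),("FL",(148,488),.1145),("FR",(750,490),.1145),("BL",(155,72),.1145),("BR",(745,72),.1145),("knobball",(50,497),.045),("lowbracket",(135,245),.09)]:
    print(nm,atz("top",f(c,A),z).round(4))
for nm,c,z in [("hare mid",(435,412),.04),("e1",(345,430),.03),("e2",(522,375),.03),("owltop",(650,112),.083),("owlbaseL",(580,205),0),("offc",(170,455),.022)]:
    print(nm,atz("top",f(c,B),z).round(4))
g=lambda c:(270+c[0]/4-.4,230+c[1]/4-.4)
for nm,c,z in [("hare base near",(415,320),0),("hare base L",(318,262),0.0),("ear tip",(380,188),.074),("ear2",(405,210),.074),("hare base R",(437,290),0)]:
    print(nm,atz("scene",g(c),z).round(4))
E
```

```text
hL [0.4706 0.0983 0.1075]
hR [ 0.4703 -0.0149  0.1075]
FL [0.5179 0.1725 0.1145]
FR [ 0.5163 -0.09    0.1145]
BL [0.7096 0.1746 0.1145]
BR [ 0.7089 -0.0905  0.1145]
knobball [0.5296 0.2277 0.045 ]
lowbracket [0.6362 0.1851 0.09  ]
hare mid [ 0.4432 -0.25    0.04  ]
e1 [ 0.4366 -0.2102  0.03  ]
e2 [ 0.4619 -0.2924  0.03  ]
owltop [ 0.5726 -0.3445  0.083 ]
owlbaseL [ 0.549  -0.3297  0.    ]
offc [ 0.4264 -0.1306  0.022 ]
hare base near [ 0.4538 -0.2978  0.    ]
hare base L [ 0.4244 -0.2293  0.    ]
ear tip [ 0.4555 -0.2463  0.074 ]
ear2 [ 0.4594 -0.2684  0.074 ]
hare base R [ 0.4789 -0.2856  0.    ]
```

```bash
cat >> h.py <<'E'
HX,HY,HZ=.7095,.0417,.1
def tilt(deg,ay=0):
    t=np.radians(deg);z=[np.cos(t),0,-np.sin(t)];y=[np.sin(t),0,np.cos(t)]
    return R.from_matrix(np.array([np.cross(y,z),y,z]).T)
def down(az):
    y=np.array([np.cos(az),np.sin(az),0]);z=np.array([0,0,-1.])
    return R.from_matrix(np.array([np.cross(y,z),y,z]).T)
def bar(th):
    p=th+np.arctan2(7.5,239);r=np.hypot(.239,.0075)
    return np.array([HX-r*np.cos(p),HY,HZ+r*np.sin(p)])
E
python3 - <<'E'
from h import *
Rt=tilt(50);d=Rt.as_matrix()[:,2]
to(bar(0)+d*(.0187-.09),Rt)
E
```

```text
t [-0.371  -0.3638  0.0689] dr [-0.6193 -0.4008  1.103 ] | [0.2336 0.525  0.2306] [[-0.914, 0.407, -0.001], [0.407, 0.914, -0.001], [0.0, -0.001, -1.0]] F [ 0.4  0.3 -0. ] gap 0.0855 clk 0.15
```

>>> jog_arm --jaw '[0.4, 0.4, 0.4, 0.4, 0.4]' --translation '[[-0.371, -0.364, 0.069], [-0.371, -0.364, 0.069], [-0.371, -0.364, 0.069], [-0.371, -0.364, 0.069], [-0.371, -0.364, 0.069]]' --dr '[[-0.619, -0.401, 1.103], [-0.619, -0.401, 1.103], [-0.619, -0.401, 1.103], [-0.619, -0.401, 1.103], [-0.619, -0.401, 1.103]]' --newtons 30

```text
clock: 0.65
ee_pos: [0.3247, 0.2928, 0.1979]
tool_rot: [0.145, 0.493, 0.845, 0.145]
force: [1.0, 0.3, 0.5]
finger_gap: 0.0511
```

```bash
python3 - <<'E'
from h import *
Rt=tilt(50);d=Rt.as_matrix()[:,2]
to(bar(0)+d*(.0187-.09),Rt)
E
```

```text
t [-0.2634 -0.0532  0.046 ] dr [-0.2655 -0.1724  0.4747] | [0.3247 0.2928 0.1979] [[-0.471, 0.792, 0.388], [0.876, 0.472, 0.102], [-0.103, 0.388, -0.916]] F [1.  0.3 0.5] gap 0.0511 clk 0.65
```

>>> jog_arm --jaw '[0.6, 0.6, 0.6, 0.6, 0.6]' --translation '[[-0.263, -0.053, 0.046], [-0.263, -0.053, 0.046], [-0.263, -0.053, 0.046], [-0.263, -0.053, 0.046], [-0.263, -0.053, 0.046]]' --dr '[[-0.266, -0.172, 0.475], [-0.266, -0.172, 0.475], [-0.266, -0.172, 0.475], [-0.266, -0.172, 0.475], [-0.266, -0.172, 0.475]]'

```text
clock: 1.15
ee_pos: [0.4239, 0.0738, 0.1876]
tool_rot: [0.24, 0.666, 0.665, 0.239]
force: [1.0, 1.8, -0.2]
finger_gap: 0.0343
```

```bash
python3 - <<'E'
from h import *
Rt=tilt(50);d=Rt.as_matrix()[:,2]
to(bar(0)+d*(.0187-.09),Rt)
for y in(-.05,0,.05): print(proj("wrist",bar(0)+[0,y,0]).round(0))
print(proj("wrist",bar(0)-[0,.055,0]))
shot("wrist","w1.png"); shot("scene","s1.png",(250,60,220,180),3.5)
E
```

```text
t [-0.032  -0.0157  0.0202] dr [-0.0077  0.0008 -0.0005] | [0.4239 0.0738 0.1876] [[0.001, 0.771, 0.637], [1.0, -0.0, -0.001], [-0.0, 0.637, -0.771]] F [ 1.   1.8 -0.2] gap 0.0343 clk 1.15
[304. 291.]
[303. 239.]
[302. 179.]
[304.46877028 295.31489892]
```

View pics/w1.png

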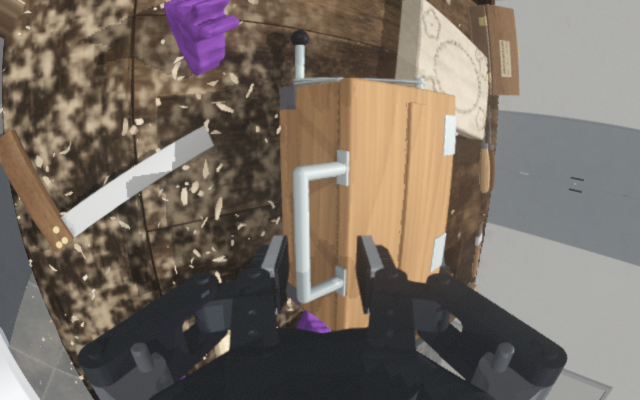

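View pics/s1.png

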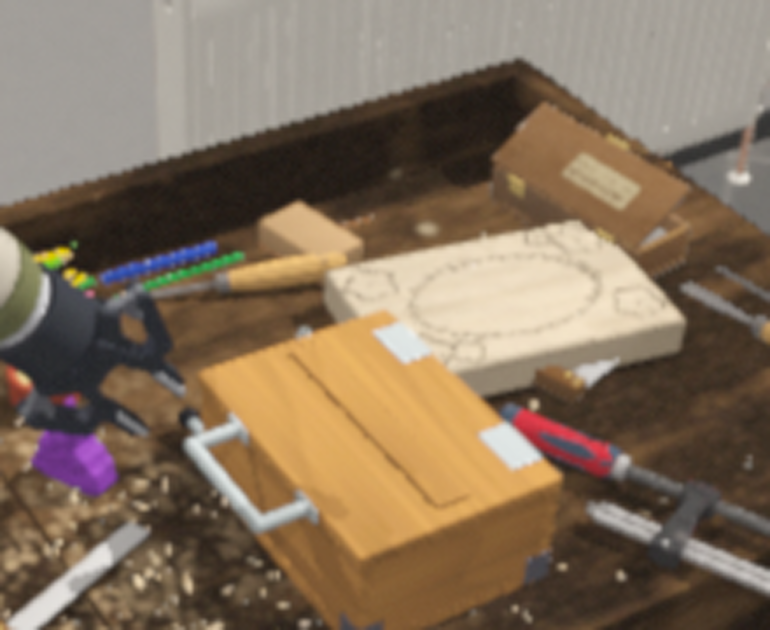

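>>> jog_arm --jaw '[0.65, 0.65, 0.65, 0.65, 0.65]' --translation '[[-0.032, -0.016, 0.02], [-0.032, -0.016, 0.03], [-0.032, -0.016, 0.055], [-0.032, -0.016, 0.08], [-0.032, -0.016, 0.105]]' --dr '[[-0.008, 0, 0], [-0.008, 0, 0], [-0.008, 0, 0], [-0.008, 0, 0], [-0.008, 0, 0]]'

```text
clock: 1.75
ee_pos: [0.5025, 0.0357, 0.1186]
tool_rot: [0.231, 0.675, 0.663, 0.225]
force: [4.8, 0.3, 5.3]
finger_gap: 0.0299
```

```bash
python3 - <<'E'
from h import *
Rt=tilt(50);d=Rt.as_matrix()[:,2]
to(bar(0)+d*(.0187),Rt)
shot("wrist","w2.png"); shot("scene","s2.png",(250,60,220,180),3.5)
E
```

```text
t [ 0.0057 -0.0314  0.0078] dr [-0.0419  0.0139 -0.0131] | [0.5025 0.0357 0.1186] [[0.019, 0.792, 0.61], [1.0, -0.013, -0.014], [-0.003, 0.61, -0.792]] F [4.8 0.3 5.3] gap 0.0299 clk 1.75
```

View pics/w2.png

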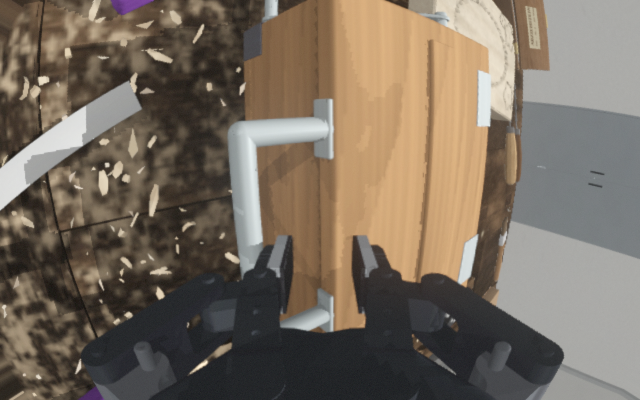

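View pics/s2.png

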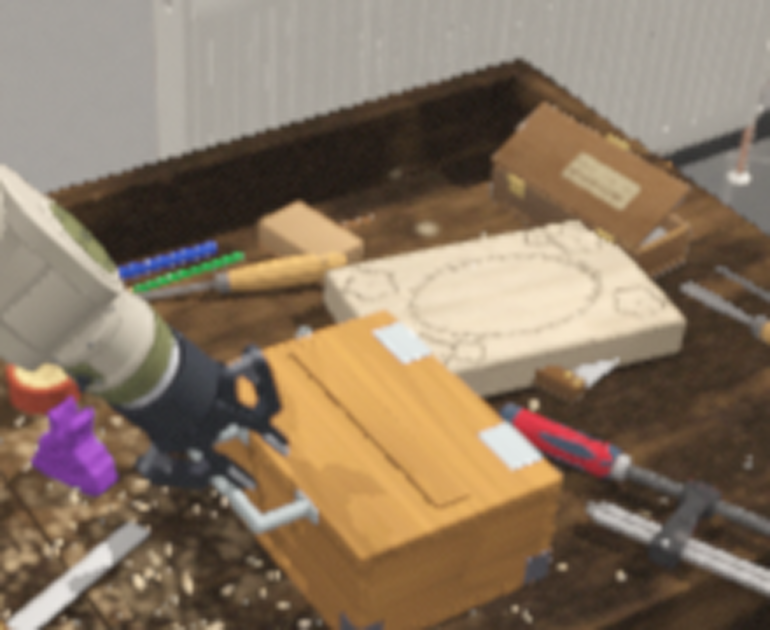

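```bash
python3 - <<'E'
from h import *
s=env.get_state();print(s["joint_pos"].round(3),s["dq"].round(3),s["force"],s["torque"].round(2),s["joint_torque"].round(1))
to(bar(0)+tilt(50).as_matrix()[:,2]*(.0187),tilt(50))
E
```

```text
[-0.127 -0.149 -1.024  0.043  0.064  1.483] [ 0.    -0.063  0.005  0.06   0.004 -0.004] [6.42314163 0.03162379 0.62620646] [-0.04 -0.51  0.03] [  0.1 -16.3  23.3  -3.9   0.1   0.1]
t [ 0.0056 -0.032   0.0063] dr [-0.0428  0.0134 -0.0128] | [0.5039 0.0358 0.1177] [[0.018, 0.793, 0.609], [1.0, -0.013, -0.013], [-0.002, 0.609, -0.793]] F [6.4 0.  0.6] gap 0.0298 clk 1.85
```

>>> jog_arm --jaw '[0.65, 0.65, 0.65, 0.65, 0.65]' --translation '[[0, 0, -0.03], [0, 0, -0.06], [0, 0, -0.09], [0, 0, -0.1], [0, 0, -0.1]]' --dr '[[0, 0, 0], [0, 0, 0], [0, 0, 0], [0, 0, 0], [0, 0, 0]]'

```text
clock: 2.35
ee_pos: [0.4429, 0.0378, 0.1985]
tool_rot: [0.231, 0.675, 0.664, 0.226]
force: [0.4, -1.1, 0.5]
finger_gap: 0.03
```

```bash
python3 - <<'E'
from h import *
s=env.get_state();print(s["joint_pos"].round(3),s["dq"].round(3))
Rt=tilt(80);d=Rt.as_matrix()[:,2]
to(bar(0)+d*(.0187-.08),Rt)
E
```

```text
[-0.15  -0.434 -0.956  0.395  0.079  1.464] [-0.004  0.046 -0.024 -0.049 -0.001  0.   ]
t [ 0.0043 -0.0053  0.0346] dr [ 0.4834  0.0095 -0.0148] | [0.4429 0.0378 0.1985] [[0.017, 0.791, 0.611], [1.0, -0.012, -0.013], [-0.003, 0.611, -0.791]] F [ 0.4 -1.1  0.5] gap 0.03 clk 2.35
```

>>> jog_arm --jaw '[0.68, 0.68, 0.68, 0.68, 0.68]' --translation '[[0.004, -0.005, 0.0], [0.004, -0.005, 0.0], [0.004, -0.005, 0.01], [0.004, -0.005, 0.02], [0.004, -0.005, 0.02]]' --dr '[[0.15, 0.009, -0.015], [0.3, 0.009, -0.015], [0.45, 0.009, -0.015], [0.483, 0.009, -0.015], [0.483, 0.009, -0.015]]'

```text
clock: 2.85
ee_pos: [0.4525, 0.042, 0.1769]
tool_rot: [0.06, 0.704, 0.705, 0.06]
force: [-0.9, -0.0, -0.5]
finger_gap: 0.0278
```

```bash
python3 - <<'E'
from h import *
s=env.get_state();print(s["joint_pos"].round(3),s["dq"].round(3))
Rt=tilt(80);d=Rt.as_matrix()[:,2]
to(bar(0)+d*(.0187-.08),Rt)
for y in(-.055,0,.055): print(proj("wrist",bar(0)+[0,y,0]).round(0))
shot("wrist","w3.png")
E
```

```text
[-0.095 -0.032 -0.513  0.921  0.016  1.476] [-0.004 -0.08  -0.07  -0.001  0.005 -0.005]
t [-0.0003  0.0057  0.0102] dr [-0.0047  0.0002  0.0008] | [0.4525 0.042  0.1769] [[-0.001, 0.986, 0.169], [1.0, 0.001, -0.0], [-0.0, 0.169, -0.986]] F [-0.9 -0.  -0.5] gap 0.0278 clk 2.85
[329. 276.]
[329. 209.]
[330. 133.]
```

View pics/w3.png

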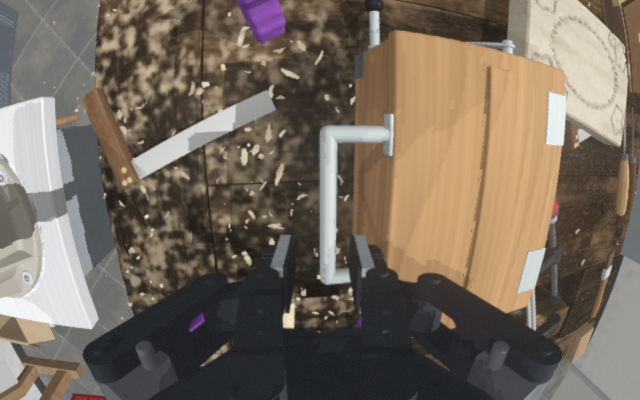

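>>> jog_arm --jaw '[0.68, 0.68, 0.68, 0.68, 0.68]' --translation '[[0, 0.006, 0.01], [0, 0.006, 0.035], [0, 0.006, 0.065], [0, 0.006, 0.09], [0, 0.006, 0.09]]' --dr '[[-0.005, 0, 0], [-0.005, 0, 0], [-0.005, 0, 0], [-0.005, 0, 0], [-0.005, 0, 0]]'

```text
clock: 3.4
ee_pos: [0.4683, 0.0427, 0.0864]
tool_rot: [0.06, 0.704, 0.705, 0.06]
force: [0.2, 0.6, -0.3]
finger_gap: 0.0273
```

```bash
python3 - <<'E'
from h import *
s=env.get_state();print(s["joint_pos"].round(3))
Rt=tilt(80);d=Rt.as_matrix()[:,2]
to(bar(0)+d*(.0187),Rt)
shot("wrist","w4.png")
E
```

```text
[-0.09   0.086 -0.636  0.679  0.016  1.481]
t [-0.001   0.0058 -0.0017] dr [-0.0047 -0.0004  0.0011] | [0.4683 0.0427 0.0864] [[-0.001, 0.986, 0.169], [1.0, 0.001, 0.0], [0.0, 0.169, -0.986]] F [ 0.2  0.6 -0.3] gap 0.0273 clk 3.4
```

View pics/w4.png

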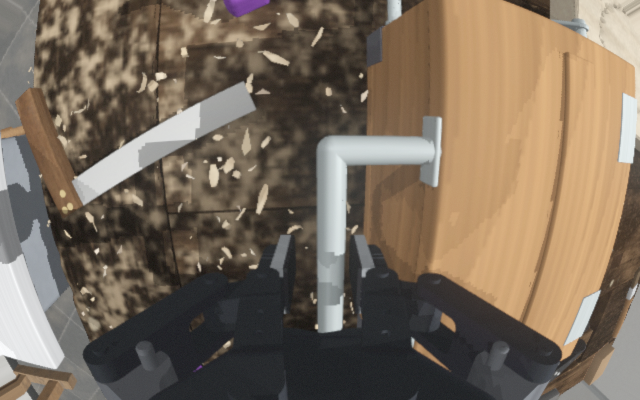

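>>> jog_arm --jaw '[1, 1, 1, 1, 1]' --translation '[[0, 0.004, 0], [0, 0.004, 0], [0, 0.004, 0], [0, 0.004, 0], [0, 0.004, 0]]' --dr '[[0, 0, 0], [0, 0, 0], [0, 0, 0], [0, 0, 0], [0, 0, 0]]' --newtons 30

```text
clock: 3.95
ee_pos: [0.4715, 0.0427, 0.0897]
tool_rot: [0.06, 0.704, 0.705, 0.06]
force: [-5.6, -1.4, 1.5]
finger_gap: 0.0109
```

```bash
cat > arc.py <<'E'
from h import *
import sys
# lay out rows for lid angles
def rows(ths,tl):
    p,r,s=pose()
    print(p.round(4),s["force"].round(1),round(s["finger_gap"],4),s["clock"],s["joint_pos"].round(2))
    d0=r.as_matrix()[:,2]; g=p+d0*-.0187
    print("bar now",g.round(4),"lid est",round(np.arctan2(g[2]-.1,HX-g[0])-.0314,3),"radius",round(np.hypot(g[2]-.1,HX-g[0]),4))
    for th in ths:
        Rt=tilt(tl);P=bar(th)+Rt.as_matrix()[:,2]*.0187
        print(th,r.inv().apply(P-p).round(4).tolist(),(r.inv()*Rt).as_rotvec().round(3).tolist())
rows(eval(sys.argv[1]),float(sys.argv[2]))
E
python3 arc.py "[.06,.13,.2,.27,.34]" 80
```

```text
[0.4715 0.0427 0.0897] [-5.6 -1.4  1.5] 0.0109 3.95 [-0.09  0.09 -0.62  0.69  0.02  1.48]
bar now [0.4684 0.0427 0.1081] lid est 0.002 radius 0.2412
0.06 [-0.001, 0.0054, -0.013] [-0.005, -0.0, 0.001]
0.13 [-0.001, 0.0102, -0.029] [-0.005, -0.0, 0.001]
0.2 [-0.001, 0.0162, -0.0447] [-0.005, -0.0, 0.001]
0.27 [-0.0011, 0.0233, -0.0598] [-0.005, -0.0, 0.001]
0.34 [-0.0011, 0.0314, -0.0745] [-0.005, -0.0, 0.001]
```

```bash
sed -i 's/HX,HY,HZ=.7095,.0417/HX,HY,HZ=.708,.042/' h.py; python3 arc.py "[.07,.14,.21,.28,.35]" 80
```

```text
[0.4715 0.0427 0.0897] [-5.6 -1.4  1.5] 0.0109 3.95 [-0.09  0.09 -0.62  0.69  0.02  1.48]
bar now [0.4684 0.0427 0.1081] lid est 0.002 radius 0.2397
0.07 [-0.0007, 0.0045, -0.0156] [-0.005, -0.0, 0.001]
0.14 [-0.0007, 0.0096, -0.0315] [-0.005, -0.0, 0.001]
0.21 [-0.0007, 0.0157, -0.0471] [-0.005, -0.0, 0.001]
0.28 [-0.0008, 0.0229, -0.0622] [-0.005, -0.0, 0.001]
0.35 [-0.0008, 0.0312, -0.0768] [-0.005, -0.0, 0.001]
```

>>> jog_arm --jaw '[1, 1, 1, 1, 1]' --translation '[[0, 0.003, -0.013], [0, 0.008, -0.029], [0, 0.014, -0.045], [0, 0.021, -0.06], [0, 0.029, -0.075]]' --dr '[[0, 0, 0], [0, 0, 0], [0, 0, 0], [0, 0, 0], [0, 0, 0]]'

```text
clock: 4.45
ee_pos: [0.487, 0.0427, 0.17]
tool_rot: [0.06, 0.704, 0.705, 0.06]
force: [4.0, -1.0, -7.2]
finger_gap: 0.0111
```

```bash
python3 arc.py "[.42,.49,.56,.63,.7]" 78
```

```text
[0.487  0.0427 0.17  ] [ 4.  -1.  -7.2] 0.0111 4.45 [-0.09  0.04 -0.46  0.9   0.01  1.49]
bar now [0.4839 0.0427 0.1885] lid est 0.345 radius 0.241
0.42 [-0.0007, 0.0123, -0.0141] [-0.039, 0.0, 0.001]
0.49 [-0.0008, 0.0225, -0.0274] [-0.039, 0.0, 0.001]
0.56 [-0.0008, 0.0336, -0.0399] [-0.039, 0.0, 0.001]
0.63 [-0.0008, 0.0456, -0.0516] [-0.039, 0.0, 0.001]
0.7 [-0.0008, 0.0583, -0.0624] [-0.039, 0.0, 0.001]
```

>>> jog_arm --jaw '[1, 1, 1, 1, 1]' --translation '[[0, 0.011, -0.014], [0, 0.021, -0.028], [0, 0.032, -0.04], [0, 0.044, -0.052], [0, 0.057, -0.063]]' --dr '[[0, 0, 0], [0, 0, 0], [0, 0, 0], [0, 0, 0], [0, 0, 0]]'

```text
clock: 4.95
ee_pos: [0.5291, 0.0427, 0.2425]
tool_rot: [0.059, 0.704, 0.705, 0.058]
force: [-9.8, -1.5, 1.3]
finger_gap: 0.0106
```

```bash
python3 arc.py "[.77,.84,.91,.98,1.05]" 80
```

```text
[0.5291 0.0427 0.2425] [-9.8 -1.5  1.3] 0.0106 4.95 [-0.08  0.09 -0.22  1.1   0.01  1.49]
bar now [0.5261 0.0427 0.261 ] lid est 0.693 radius 0.2429
0.77 [-0.0007, 0.0173, -0.0081] [-0.01, 0.001, 0.001]
0.84 [-0.0008, 0.0314, -0.0171] [-0.01, 0.001, 0.001]
0.91 [-0.0008, 0.0461, -0.0251] [-0.01, 0.001, 0.001]
0.98 [-0.0008, 0.0613, -0.0321] [-0.01, 0.001, 0.001]
1.05 [-0.0008, 0.077, -0.038] [-0.01, 0.001, 0.001]
```

>>> jog_arm --jaw '[1, 1, 1, 1, 1]' --translation '[[0, 0.014, -0.01], [0, 0.028, -0.019], [0, 0.043, -0.028], [0, 0.059, -0.035], [0, 0.075, -0.041]]' --dr '[[0, 0, 0], [0, 0, 0], [0, 0, 0], [0, 0, 0], [0, 0, 0]]'

```text
clock: 5.45
ee_pos: [0.5938, 0.0427, 0.2971]
tool_rot: [0.058, 0.705, 0.705, 0.056]
force: [-8.0, -2.0, 1.8]
finger_gap: 0.0108
```

```bash
python3 arc.py "[1.12,1.19,1.25,1.3,1.33]" 80; python3 -c "
from h import *
shot('scene','s5.png',(200,0,300,250),2.5)"
```

```text
[0.5938 0.0427 0.2971] [-8.  -2.   1.8] 0.0108 5.45 [-0.07  0.21  0.05  1.25  0.01  1.5 ]
bar now [0.5908 0.0427 0.3156] lid est 1.042 radius 0.2454
1.12 [-0.0007, 0.0202, 0.0004] [-0.013, 0.002, 0.001]
1.19 [-0.0007, 0.0365, -0.0033] [-0.013, 0.002, 0.001]
1.25 [-0.0007, 0.0507, -0.0055] [-0.013, 0.002, 0.001]
1.3 [-0.0008, 0.0626, -0.0067] [-0.013, 0.002, 0.001]
1.33 [-0.0008, 0.0698, -0.0072] [-0.013, 0.002, 0.001]
```

View pics/s5.png

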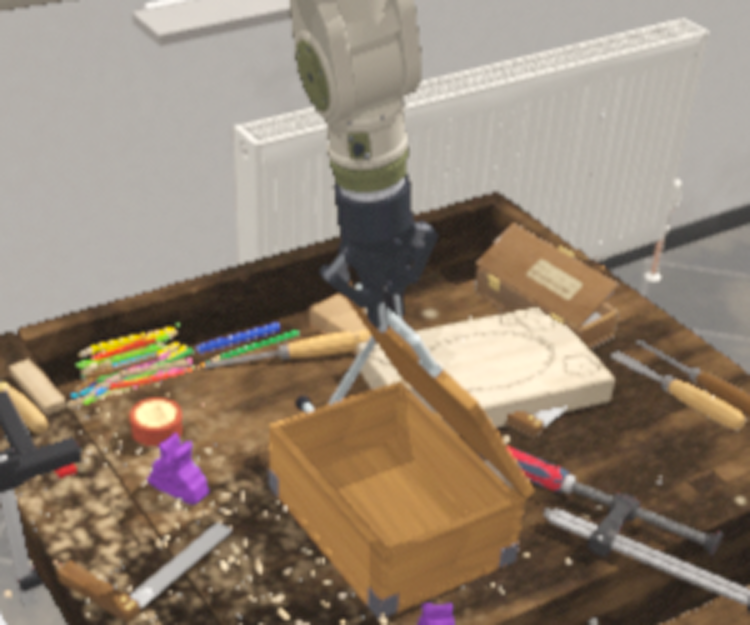

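>>> jog_arm --jaw '[1, 1, 1, 1, 1]' --translation '[[0, 0.013, -0.004], [0, 0.026, -0.007], [0, 0.038, -0.009], [0, 0.049, -0.011], [0, 0.059, -0.012]]' --dr '[[0, 0, 0], [0, 0, 0], [0, 0, 0], [0, 0, 0], [0, 0, 0]]'

```text
clock: 6.0
ee_pos: [0.6516, 0.0427, 0.321]
tool_rot: [0.059, 0.704, 0.705, 0.057]
force: [-5.0, -1.8, -3.2]
finger_gap: 0.0105
```

```bash
python3 arc.py "[1.3,1.33,1.35]" 80
```

```text
[0.6516 0.0427 0.321 ] [-5.  -1.8 -3.2] 0.0105 6.0 [-0.06  0.32  0.26  1.35  0.01  1.51]
bar now [0.6485 0.0427 0.3394] lid est 1.296 radius 0.2467
1.3 [-0.0007, 0.0018, 0.0075] [-0.011, 0.002, 0.001]
1.33 [-0.0007, 0.0089, 0.007] [-0.011, 0.002, 0.001]
1.35 [-0.0007, 0.0137, 0.0069] [-0.011, 0.002, 0.001]
```

>>> jog_arm --jaw '[1, 1, 1, 1, 1]' --translation '[[0, 0.003, 0.0], [0, 0.006, 0.0], [0, 0.009, 0.001], [0, 0.011, 0.001], [0, 0.011, 0.001]]' --dr '[[0, 0, 0], [0, 0, 0], [0, 0, 0], [0, 0, 0], [0, 0, 0]]'

```text
clock: 6.5
ee_pos: [0.6568, 0.0426, 0.3222]
tool_rot: [0.056, 0.705, 0.705, 0.054]
force: [-18.8, -1.0, 4.9]
finger_gap: 0.0105
```

```bash
python3 arc.py "[1.3,1.33,1.35]" 80;  python3 -c "
from h import *
shot('scene','s6.png',(290,70,150,130),5)"
```

```text
[0.6568 0.0426 0.3222] [-18.8  -1.    4.9] 0.0105 6.5 [-0.06  0.34  0.29  1.37  0.01  1.51]
bar now [0.6539 0.0427 0.3407] lid est 1.318 radius 0.2467
1.3 [-0.0006, -0.0035, 0.0079] [-0.02, 0.003, 0.001]
1.33 [-0.0006, 0.0036, 0.0074] [-0.02, 0.003, 0.001]
1.35 [-0.0006, 0.0084, 0.0072] [-0.02, 0.003, 0.001]
```

View pics/s6.png

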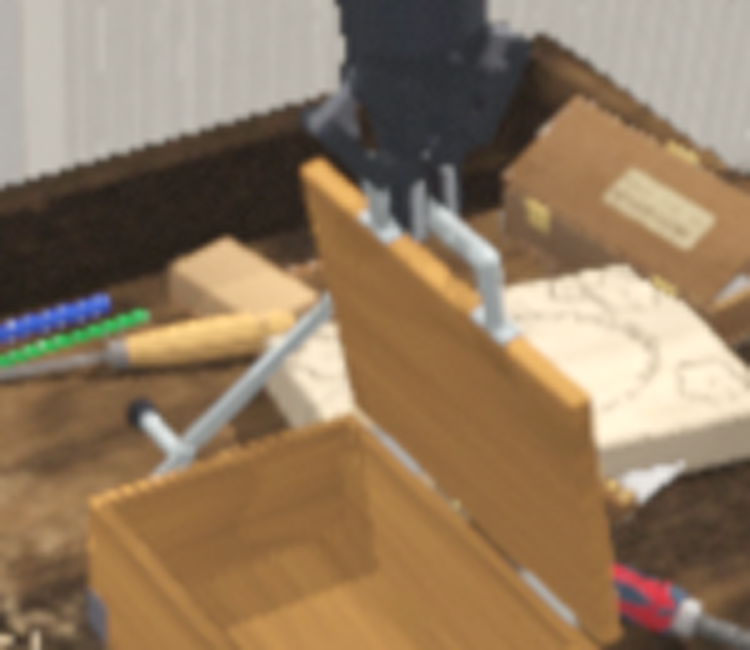

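>>> jog_arm --jaw '[0.5, 0.5, 0.5, 0.5, 0.5]' --translation '[[0, 0.0, 0.0], [0, 0.0, 0.0], [0, 0.0, 0.0], [0, 0.0, 0.0], [0, 0.0, -0.01]]' --dr '[[0, 0, 0], [0, 0, 0], [0, 0, 0], [0, 0, 0], [0, 0, 0]]'

```text
clock: 7.05
ee_pos: [0.6551, 0.0427, 0.3311]
tool_rot: [0.055, 0.705, 0.705, 0.053]
force: [-0.2, -0.2, -0.0]
finger_gap: 0.0428
```

```bash
python3 arc.py "[1.3]" 80;  python3 -c "
from h import *
shot('scene','s7.png',(290,70,150,130),5)"
```

```text
[0.6551 0.0427 0.3311] [-0.2 -0.2 -0. ] 0.0428 7.05 [-0.06  0.34  0.31  1.39  0.01  1.51]
bar now [0.6522 0.0428 0.3496] lid est 1.319 radius 0.2557
1.3 [-0.0006, -0.0032, 0.0169] [-0.021, 0.003, 0.001]
```

View pics/s7.png

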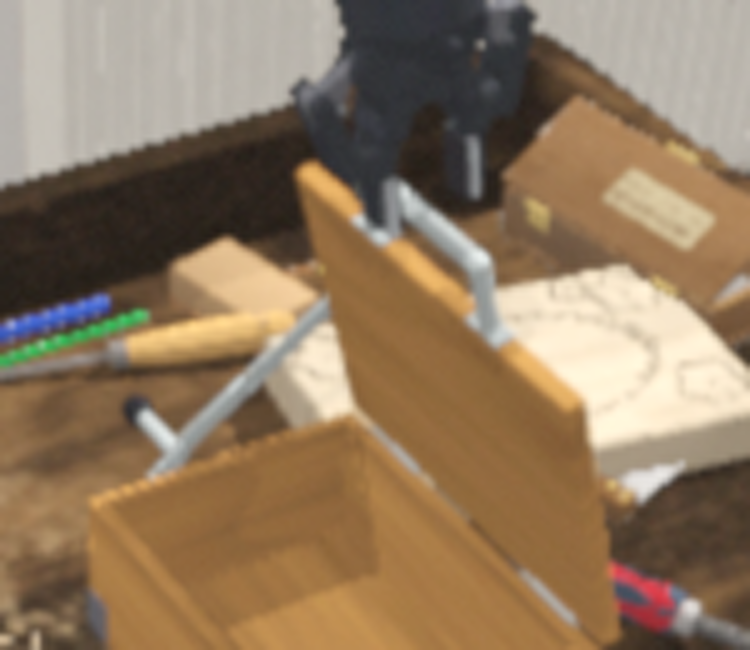

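>>> jog_arm --jaw '[0.2, 0.2, 0.2, 0.2, 0.2]' --translation '[[0, 0.0, -0.04], [0, 0.0, -0.08], [0, -0.05, -0.08], [0, -0.1, -0.07], [0, -0.15, -0.06]]' --dr '[[0, 0, 0], [0, 0, 0], [0, 0, 0], [0, 0, 0], [0, 0, 0]]'

```text
clock: 7.6
ee_pos: [0.4998, 0.0427, 0.3712]
tool_rot: [0.058, 0.705, 0.705, 0.055]
force: [-0.2, 0.1, 0.5]
finger_gap: 0.0684
```

```bash
python3 -c "
from h import *
to([.445,-.25,.17],down(.33))
for b in [(HX-.123,HY+.174+.013,.106),(HX-.123,HY+.174,.106)]: print(proj('scene',b),proj('top',b))
print(proj('scene',bar(1.30)+[0,-.055,0]),proj('top',bar(1.3)-[0,.055,0]))
shot('scene','s8.png',(290,70,150,130),5);shot('top','t8.png',(210,80,180,160),4)"
```

```text
t [-0.2919 -0.0864  0.191 ] dr [ 0.1579  0.03   -0.3287] | [0.4998 0.0427 0.3712] [[-0.0, 0.987, 0.159], [1.0, 0.001, -0.004], [-0.004, 0.159, -0.987]] F [-0.2  0.1  0.5] gap 0.0684 clk 7.6
[316.77413041 150.97742941] [224.19392247 172.10535231]
[318.8090399  153.16128536] [229.07787692 172.092684  ]
[384.99663665 121.84723786] [314.84114075 116.24939208]
```

View pics/s8.png

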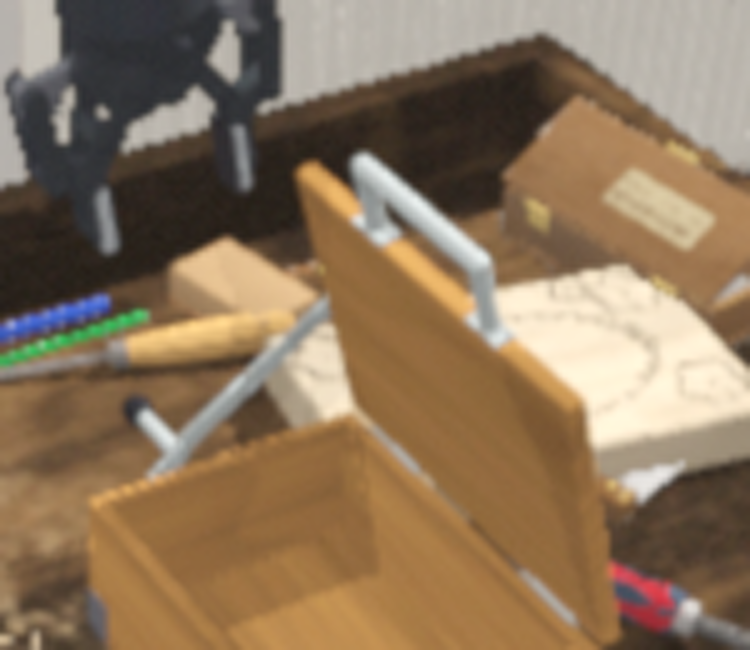

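View pics/t8.png

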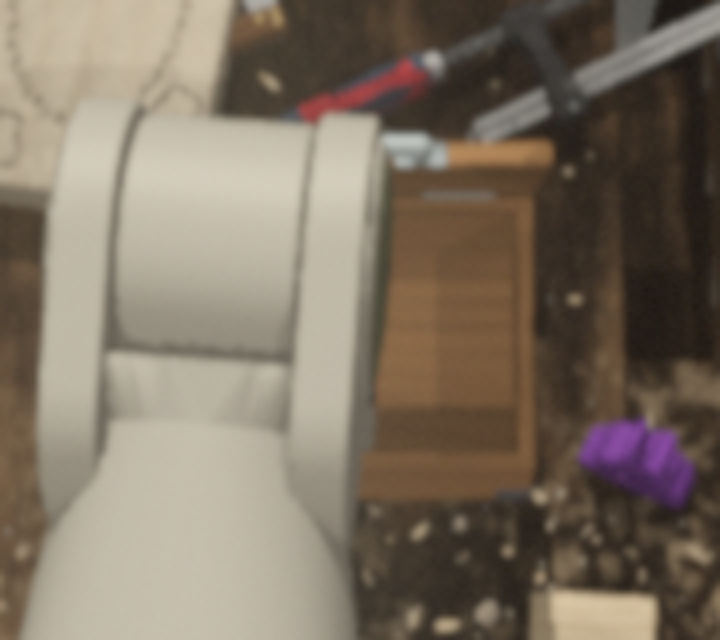

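>>> jog_arm --jaw '[0, 0, 0, 0, 0]' --translation '[[-0.05, -0.03, 0.01], [-0.1, -0.05, 0.05], [-0.15, -0.07, 0.09], [-0.2, -0.08, 0.12], [-0.25, -0.086, 0.16]]' --dr '[[0.158, 0.03, -0.329], [0.158, 0.03, -0.329], [0.158, 0.03, -0.329], [0.158, 0.03, -0.329], [0.158, 0.03, -0.329]]'

```text
clock: 8.2
ee_pos: [0.4344, -0.1522, 0.2384]
tool_rot: [-0.006, 0.581, 0.814, -0.004]
force: [0.2, -0.4, -0.2]
finger_gap: 0.0857
```

>>> jog_arm --jaw '[0, 0, 0, 0, 0]' --translation '[[-0.04, 0, 0.03], [-0.04, 0, 0.03], [-0.04, 0, 0.03], [-0.04, 0, 0.03], [-0.04, 0, 0.03]]' --dr '[[0, 0, 0], [0, 0, 0], [0, 0, 0], [0, 0, 0], [0, 0, 0]]'

```text
clock: 8.7
ee_pos: [0.4477, -0.1894, 0.2097]
tool_rot: [-0.005, 0.58, 0.814, -0.004]
force: [0.1, -0.0, 0.4]
finger_gap: 0.0856
```

```bash
python3 -c "
from h import *
import json
to([.445,-.25,.17],down(.33))
p=env.camera_params('wrist');json.dump({k:v.tolist() for k,v in p.items()},open('wp.json','w'))
print(p['pose'].round(3))
print(proj('wrist',[.445,-.25,.04]))
shot('wrist','w9.png')"
```

```text
t [-0.0565 -0.0218  0.0398] dr [-0.0118 -0.003   0.0026] | [ 0.4477 -0.1894  0.2097] [[-0.327, 0.945, -0.012], [0.945, 0.327, -0.001], [0.003, -0.012, -1.0]] F [ 0.1 -0.   0.4] gap 0.0856 clk 8.7
[[ 0.945 -0.318 -0.075  0.428]
 [ 0.327  0.91   0.254 -0.125]
 [-0.013 -0.264  0.964  0.352]
 [ 0.     0.     0.     1.   ]]
[302.70894186 231.47198858]
```

View pics/w9.png

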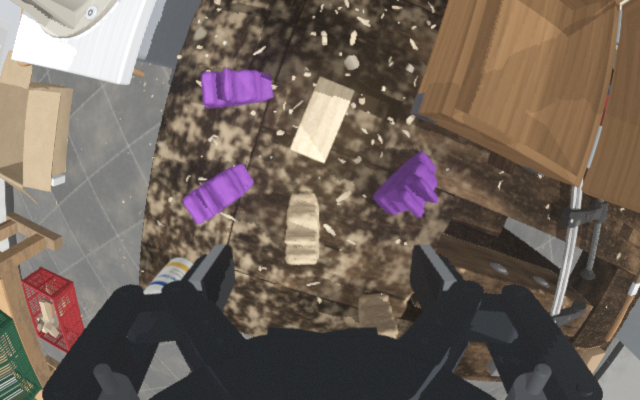

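```bash
python3 -c "
import cv2
im=cv2.imread('pics/w9.png')[170:290,250:350]
cv2.imwrite('pics/w9c.png',cv2.resize(im,None,fx=5,fy=5,interpolation=cv2.INTER_CUBIC))"
```

```text
(no output)
```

View pics/w9c.png

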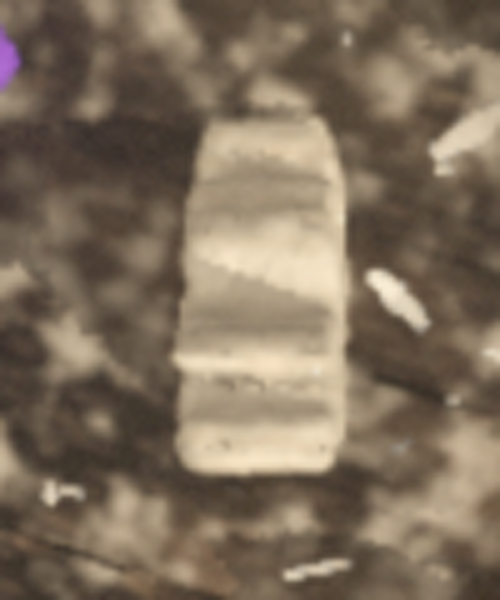

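```bash
python3 -c "
from h import *
import json
p={k:np.array(v) for k,v in json.load(open('wp.json')).items()}
f=lambda x,y:(250+x/5-.4,170+y/5-.4)
for n,c,z in [('L',(183,300),.04),('R',(346,300),.04),('L2',(180,440),.04),('R2',(340,440),.04),('L1',(200,150),.02),('R1',(335,150),.02),('topend',(262,118),.01),('botend',(255,472),.03)]:
    print(n,atz('wrist',f(*c),z,p).round(4))
"
```

```text
L [ 0.4274 -0.254   0.04  ]
R [ 0.4608 -0.2421  0.04  ]
L2 [ 0.4365 -0.2868  0.04  ]
R2 [ 0.4704 -0.2745  0.04  ]
L1 [ 0.4203 -0.2265  0.02  ]
R1 [ 0.4489 -0.2165  0.02  ]
topend [ 0.4313 -0.2176  0.01  ]
botend [ 0.4558 -0.294   0.03  ]
```

```bash
python3 -c "
from h import *
to([.4437,-.2555,.11],down(.31))
to([.4437,-.2555,.0165],down(.31))"
```

```text
t [-0.0615 -0.0241  0.0997] dr [-0.0119 -0.0028  0.0228] | [ 0.4476 -0.1894  0.2096] [[-0.327, 0.945, -0.012], [0.945, 0.327, -0.001], [0.003, -0.012, -1.0]] F [-0.8 -0.2  0.8] gap 0.0849 clk 8.75
t [-0.0618 -0.023   0.1932] dr [-0.0119 -0.0028  0.0228] | [ 0.4476 -0.1894  0.2096] [[-0.327, 0.945, -0.012], [0.945, 0.327, -0.001], [0.003, -0.012, -1.0]] F [-0.8 -0.2  0.8] gap 0.0849 clk 8.75
```

>>> jog_arm --jaw '[0.2, 0.2, 0.2, 0.2, 0.2]' --translation '[[-0.05, -0.02, 0.01], [-0.062, -0.024, 0.04], [-0.062, -0.024, 0.08], [-0.062, -0.024, 0.1], [-0.062, -0.024, 0.1]]' --dr '[[-0.012, -0.003, 0.023], [-0.012, -0.003, 0.023], [-0.012, -0.003, 0.023], [-0.012, -0.003, 0.023], [-0.012, -0.003, 0.023]]'

```text
clock: 9.25
ee_pos: [0.4424, -0.2539, 0.1076]
tool_rot: [-0.002, 0.589, 0.808, 0.0]
force: [0.4, 1.1, 0.5]
finger_gap: 0.0683
```

```bash
python3 -c "
from h import *
to([.4437,-.2555,.0165],down(.31))
shot('wrist','w10.png',(160,100,320,240),2.5);shot('scene','s10.png',(270,180,190,140),4)
"
```

```text
t [-0.0023  0.001   0.0911] dr [-0.0026 -0.004   0.0008] | [ 0.4424 -0.2539  0.1076] [[-0.306, 0.952, -0.004], [0.952, 0.306, 0.003], [0.004, -0.003, -1.0]] F [0.4 1.1 0.5] gap 0.0683 clk 9.25
```

View pics/w10.png

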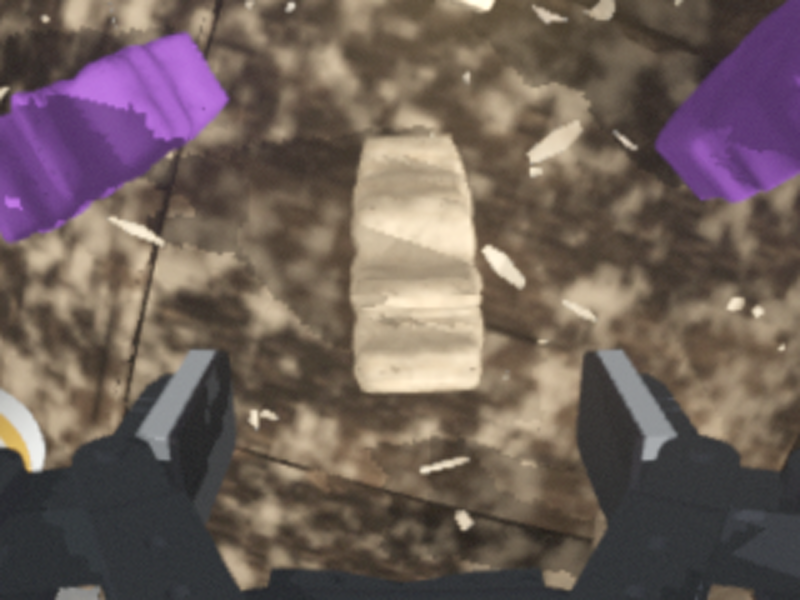

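View pics/s10.png

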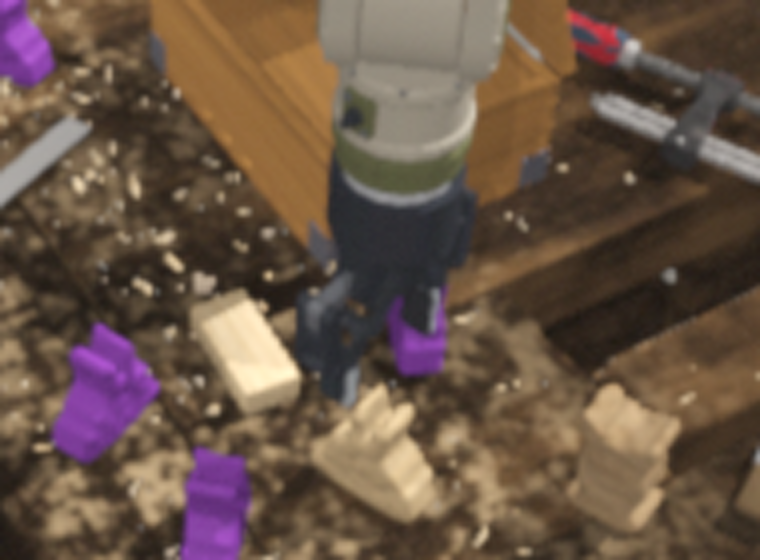

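>>> jog_arm --jaw '[0.2, 0.2, 0.2, 0.2, 0.2]' --translation '[[-0.002, 0.002, 0.03], [-0.002, 0.002, 0.06], [-0.002, 0.002, 0.08], [-0.002, 0.002, 0.09], [-0.002, 0.002, 0.09]]' --dr '[[-0.003, -0.004, 0], [-0.003, -0.004, 0], [-0.003, -0.004, 0], [-0.003, -0.004, 0], [-0.003, -0.004, 0]]'

```text
clock: 9.85
ee_pos: [0.4476, -0.2568, 0.0212]
tool_rot: [0.003, 0.589, 0.808, 0.0]
force: [-1.1, -0.3, 0.3]
finger_gap: 0.0686
```

>>> jog_arm --jaw '[0.7, 0.7, 0.7, 0.7, 0.7]' --translation '[[0, 0, 0], [0, 0, 0], [0, 0, 0], [0, 0, 0], [0, 0, 0]]' --dr '[[0, 0, 0], [0, 0, 0], [0, 0, 0], [0, 0, 0], [0, 0, 0]]' --newtons 35

```text
clock: 10.35
ee_pos: [0.4486, -0.2578, 0.023]
tool_rot: [0.005, 0.589, 0.808, -0.0]
force: [-0.2, -0.5, 4.9]
finger_gap: 0.0349
```

```bash
python3 -c "
from h import *
to([.4437,-.2555,.0165],down(.31))
print(env.get_state()['joint_pos'].round(2))
shot('wrist','w11.png',(160,100,320,240),2.5)
"
```

```text
t [ 0.0037 -0.004   0.0065] dr [0.0054 0.0079 0.0016] | [ 0.4486 -0.2578  0.023 ] [[-0.307, 0.952, 0.008], [0.952, 0.307, -0.006], [-0.008, 0.005, -1.0]] F [-0.2 -0.5  4.9] gap 0.0349 clk 10.35
[-0.68  0.36 -0.44  0.76  0.    0.58]
```

View pics/w11.png

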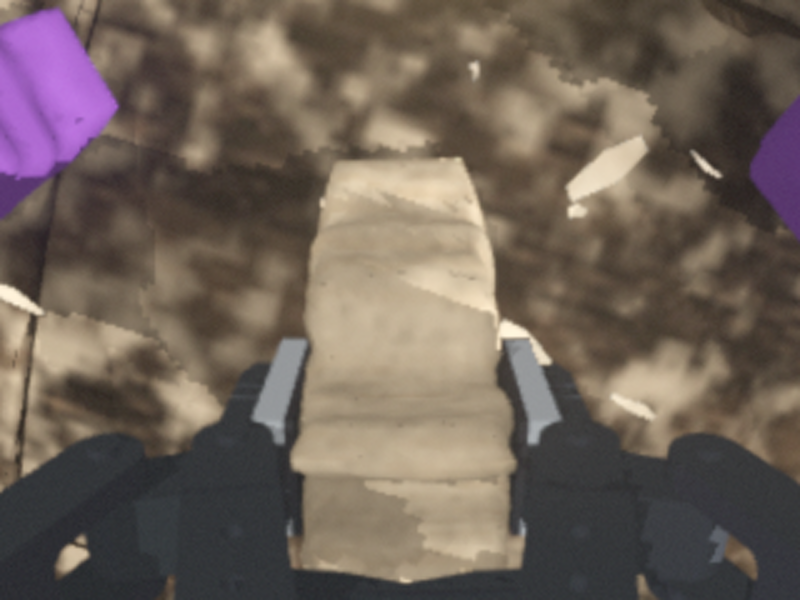

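>>> jog_arm --jaw '[0.7, 0.7, 0.7, 0.7, 0.7]' --translation '[[0, 0, -0.02], [0, 0, -0.05], [0, 0, -0.09], [0, 0, -0.13], [0, 0, -0.17]]' --dr '[[0, 0.0, 0], [0, 0, 0], [0, 0, 0], [0, 0, 0], [0, 0, 0]]'

```text
clock: 10.9
ee_pos: [0.4472, -0.2567, 0.1954]
tool_rot: [0.005, 0.589, 0.808, -0.0]
force: [-0.1, -0.6, -0.6]
finger_gap: 0.0347
```

```bash
python3 -c "
from h import *
to([.50,-.05,.21],down(0))
to([.578,.042,.20],down(0))
"
```

```text
t [ 0.1804  0.1137 -0.0155] dr [0.0073 0.0078 0.3116] | [ 0.4472 -0.2567  0.1954] [[-0.307, 0.952, 0.008], [0.952, 0.307, -0.007], [-0.009, 0.006, -1.0]] F [-0.1 -0.6 -0.6] gap 0.0347 clk 10.9
t [ 0.2442  0.2161 -0.0054] dr [0.0073 0.0078 0.3116] | [ 0.4472 -0.2567  0.1954] [[-0.307, 0.952, 0.008], [0.952, 0.307, -0.007], [-0.009, 0.006, -1.0]] F [-0.1 -0.6 -0.6] gap 0.0347 clk 10.9
```

>>> jog_arm --jaw '[0.7, 0.7, 0.7, 0.7, 0.7]' --translation '[[0.015, 0.015, -0.005], [0.04, 0.035, -0.01], [0.07, 0.06, -0.015], [0.1, 0.09, -0.02], [0.13, 0.12, -0.02]]' --dr '[[0, 0, 0.06], [0, 0, 0.12], [0, 0, 0.18], [0.004, 0.004, 0.25], [0.007, 0.008, 0.312]]'

```text
clock: 11.4
ee_pos: [0.5223, -0.0949, 0.2169]
tool_rot: [0.001, 0.709, 0.706, 0.001]
force: [1.0, 0.2, -1.5]
finger_gap: 0.0346
```

```bash
python3 -c "
from h import *
to([.578,.042,.20],down(0))
"
```

```text
t [0.1371 0.0551 0.0169] dr [ 0.0029  0.0006 -0.004 ] | [ 0.5223 -0.0949  0.2169] [[0.004, 1.0, 0.003], [1.0, -0.004, -0.001], [-0.001, 0.003, -1.0]] F [ 1.   0.2 -1.5] gap 0.0346 clk 11.4
```

>>> jog_arm --jaw '[0.7, 0.7, 0.7, 0.7, 0.7]' --translation '[[0.04, 0.015, 0.0], [0.08, 0.03, 0.005], [0.11, 0.045, 0.01], [0.135, 0.055, 0.017], [0.137, 0.055, 0.017]]' --dr '[[0, 0, 0], [0, 0, 0], [0, 0, 0], [0, 0, 0], [0, 0, 0]]'

```text
clock: 11.9
ee_pos: [0.5783, 0.0449, 0.1995]
tool_rot: [0.001, 0.707, 0.707, 0.001]
force: [0.3, -0.2, -1.3]
finger_gap: 0.0347
```

```bash
python3 -c "
from h import *
to([.578,.042,.045],down(0))
shot('wrist','w12.png');shot('scene','s12.png',(270,40,220,180),3.5)
"
```

```text
t [-0.0029 -0.0007  0.1545] dr [ 0.0026 -0.0002  0.0001] | [0.5783 0.0449 0.1995] [[-0.0, 1.0, 0.003], [1.0, 0.0, 0.0], [0.0, 0.003, -1.0]] F [ 0.3 -0.2 -1.3] gap 0.0347 clk 11.9
```

View pics/w12.png

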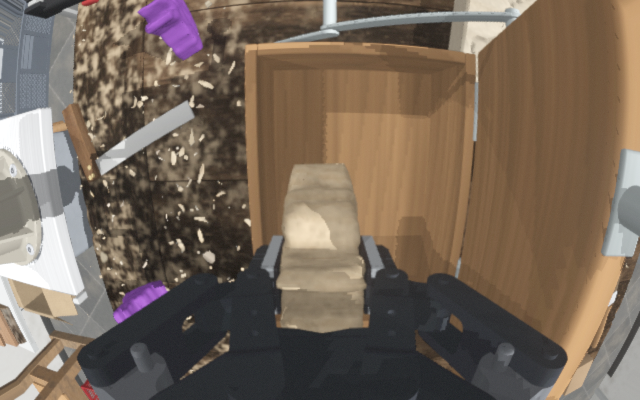

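View pics/s12.png

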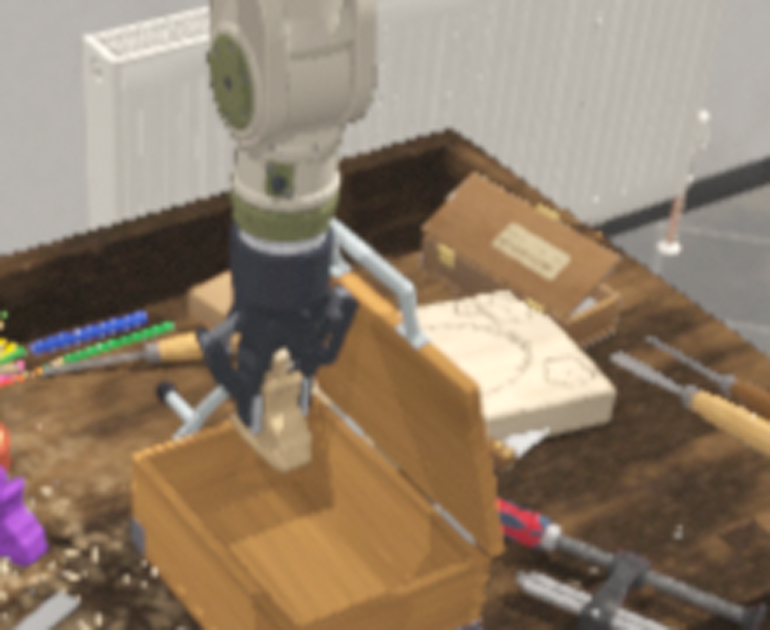

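>>> jog_arm --jaw '[0.7, 0.7, 0.7, 0.7, 0.7]' --translation '[[-0.003, 0.006, 0.03], [-0.003, 0.006, 0.06], [-0.003, 0.006, 0.09], [-0.003, 0.006, 0.12], [-0.003, 0.006, 0.14]]' --dr '[[0, 0, 0], [0, 0, 0], [0, 0, 0], [0, 0, 0], [0, 0, 0]]'

```text
clock: 12.5
ee_pos: [0.5829, 0.0379, 0.0588]
tool_rot: [0.001, 0.709, 0.706, -0.0]
force: [-0.4, -0.1, -1.5]
finger_gap: 0.0345
```

```bash
python3 -c "
from h import *
to([.585,.042,.036],down(0))
shot('wrist','w13.png');shot('scene','s13.png',(270,40,220,180),3.5)
"
```

```text
t [0.0041 0.002  0.0228] dr [ 0.0011  0.0012 -0.0043] | [0.5829 0.0379 0.0588] [[0.004, 1.0, 0.001], [1.0, -0.004, -0.001], [-0.001, 0.001, -1.0]] F [-0.4 -0.1 -1.5] gap 0.0345 clk 12.5
```

View pics/w13.png

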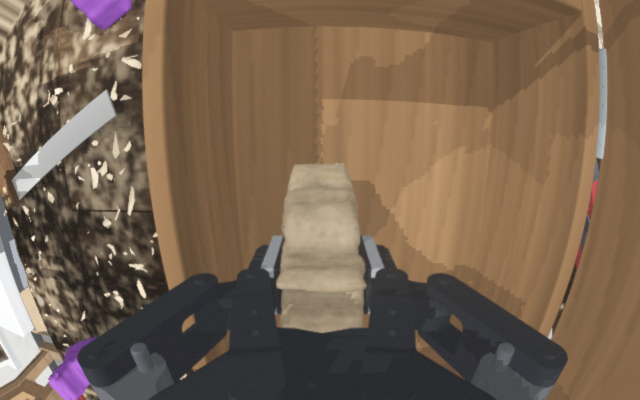

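View pics/s13.png

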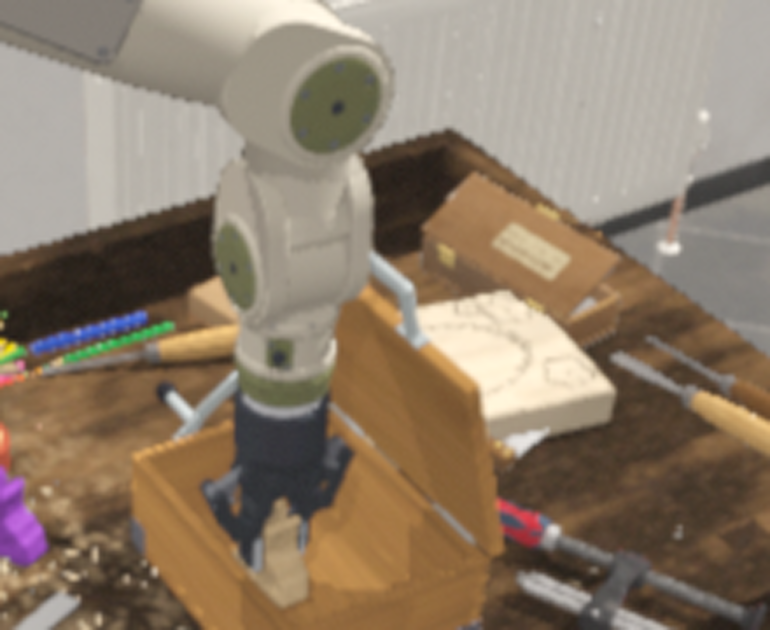

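>>> jog_arm --jaw '[0.7, 0.7, 0.7, 0.7, 0.7]' --translation '[[0.004, 0, 0.006], [0.004, 0, 0.011], [0.004, 0, 0.016], [0.004, 0, 0.019], [0.004, 0, 0.021]]' --dr '[[0, 0, 0], [0, 0, 0], [0, 0, 0], [0, 0, 0], [0, 0, 0]]'

```text
clock: 13.1
ee_pos: [0.5815, 0.0422, 0.0369]
tool_rot: [-0.001, 0.709, 0.706, -0.001]
force: [0.9, -0.1, -1.2]
finger_gap: 0.0346
```

>>> jog_arm --jaw '[0.7, 0.7, 0.7, 0.7, 0.7]' --translation '[[0, 0, 0.001], [0, 0, 0.002], [0, 0, 0.003], [0, 0, 0.004], [0, 0, 0.004]]' --dr '[[0, 0, 0], [0, 0, 0], [0, 0, 0], [0, 0, 0], [0, 0, 0]]'

```text
clock: 13.6
ee_pos: [0.5828, 0.0421, 0.0334]
tool_rot: [0.0, 0.709, 0.706, -0.0]
force: [3.6, -0.0, 0.3]
finger_gap: 0.0347
```

>>> jog_arm --jaw '[0.7, 0.7, 0.7, 0.7, 0.7]' --translation '[[0, 0, 0.001], [0, 0, 0.002], [0, 0, 0.002], [0, 0, 0.002], [0, 0, 0.002]]' --dr '[[0, 0, 0], [0, 0, 0], [0, 0, 0], [0, 0, 0], [0, 0, 0]]'

```text
clock: 14.1
ee_pos: [0.583, 0.0423, 0.033]
tool_rot: [0.001, 0.708, 0.706, 0.0]
force: [-1.1, 0.8, 11.3]
finger_gap: 0.0342
```

```bash
python3 -c "
from h import *
to([.582,.042,.032],down(0))
shot('scene','s14.png',(310,130,130,110),6)
"
```

```text
t [-0.0003 -0.001   0.001 ] dr [ 0.0012  0.0008 -0.0038] | [0.583  0.0423 0.033 ] [[0.004, 1.0, 0.001], [1.0, -0.004, -0.001], [-0.001, 0.001, -1.0]] F [-1.1  0.8 11.3] gap 0.0342 clk 14.1
```

View pics/s14.png

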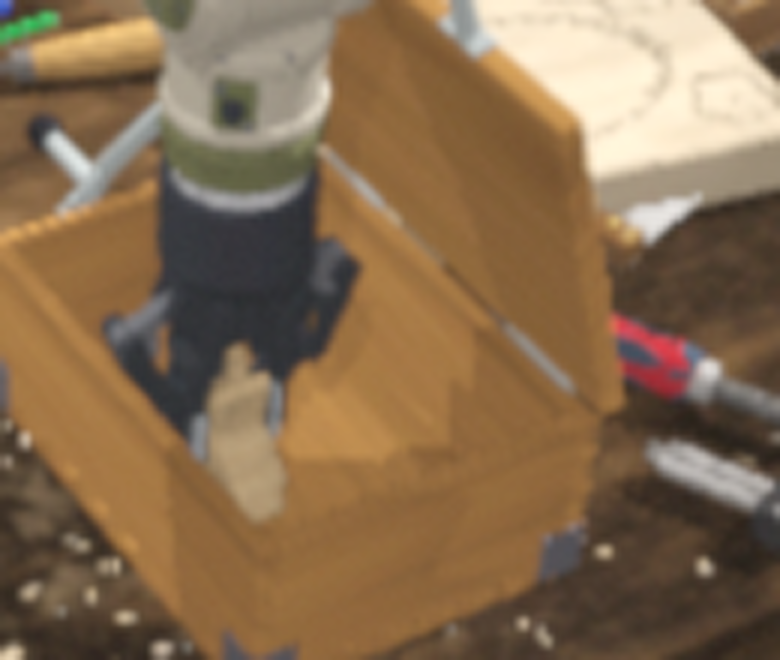

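>>> jog_arm --jaw '[0.6, 0.5, 0.45, 0.4, 0.4]' --translation '[[0, 0, 0], [0, 0, 0], [0, 0, 0], [0, 0, 0], [0, 0, 0]]' --dr '[[0, 0, 0], [0, 0, 0], [0, 0, 0], [0, 0, 0], [0, 0, 0]]'

```text
clock: 14.65
ee_pos: [0.5881, 0.042, 0.0352]
tool_rot: [0.004, 0.709, 0.706, 0.003]
force: [9.5, 0.5, 4.4]
finger_gap: 0.0514
```

>>> jog_arm --jaw '[0.4, 0.4, 0.4, 0.4, 0.4]' --translation '[[0, 0, -0.01], [0, 0, -0.03], [0, 0, -0.06], [0, 0, -0.1], [0, 0, -0.15]]' --dr '[[0, 0, 0], [0, 0, 0], [0, 0, 0], [0, 0, 0], [0, 0, 0]]'

```text
clock: 15.15
ee_pos: [0.5839, 0.0423, 0.1844]
tool_rot: [0.002, 0.709, 0.706, 0.001]
force: [1.4, 0.1, -0.2]
finger_gap: 0.0514
```

```bash
python3 -c "
from h import *
to([.588,.221,.20],down(0))
shot('wrist','w15.png')
"
```

```text
t [ 0.1787  0.0035 -0.0157] dr [ 0.0046  0.0008 -0.004 ] | [0.5839 0.0423 0.1844] [[0.004, 1.0, 0.005], [1.0, -0.004, -0.001], [-0.001, 0.005, -1.0]] F [ 1.4  0.1 -0.2] gap 0.0514 clk 15.15
```

View pics/w15.png

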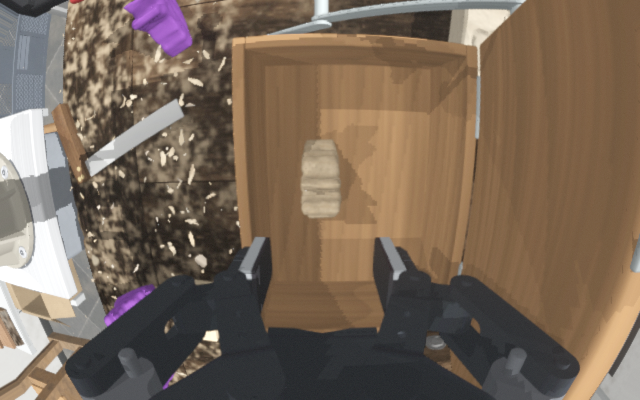

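>>> jog_arm --jaw '[1, 1, 1, 1, 1]' --translation '[[0.04, 0, -0.012], [0.09, 0, -0.012], [0.13, 0, -0.012], [0.16, 0, -0.006], [0.179, 0, 0]]' --dr '[[0, 0, 0], [0, 0, 0], [0, 0, 0], [0, 0, 0], [0, 0, 0]]' --newtons 30

```text
clock: 15.7
ee_pos: [0.5879, 0.2234, 0.194]
tool_rot: [0.007, 0.708, 0.707, 0.006]
force: [0.1, -0.9, -0.0]
finger_gap: 0.0002
```

```bash
python3 -c "
from h import *
to([.586,.223,.13],down(0))
shot('wrist','w16.png');shot('scene','s16.png',(250,60,180,150),4.3)
shot('top','t16.png',(210,80,180,160),4)
print(proj('wrist',(.585,.229,.106)))
"
```

```text
t [-0.0003 -0.003   0.064 ] dr [ 0.0177  0.0017 -0.0016] | [0.5879 0.2234 0.194 ] [[0.002, 1.0, 0.018], [1.0, -0.002, -0.002], [-0.002, 0.018, -1.0]] F [ 0.1 -0.9 -0. ] gap 0.0002 clk 15.7
[315.73432137 193.75354876]
```

View pics/w16.png

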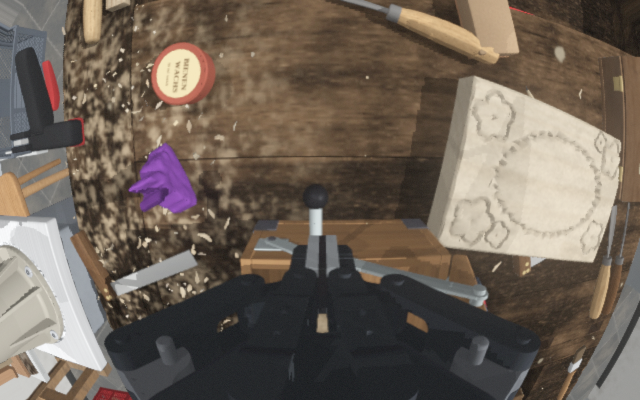

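View pics/s16.png

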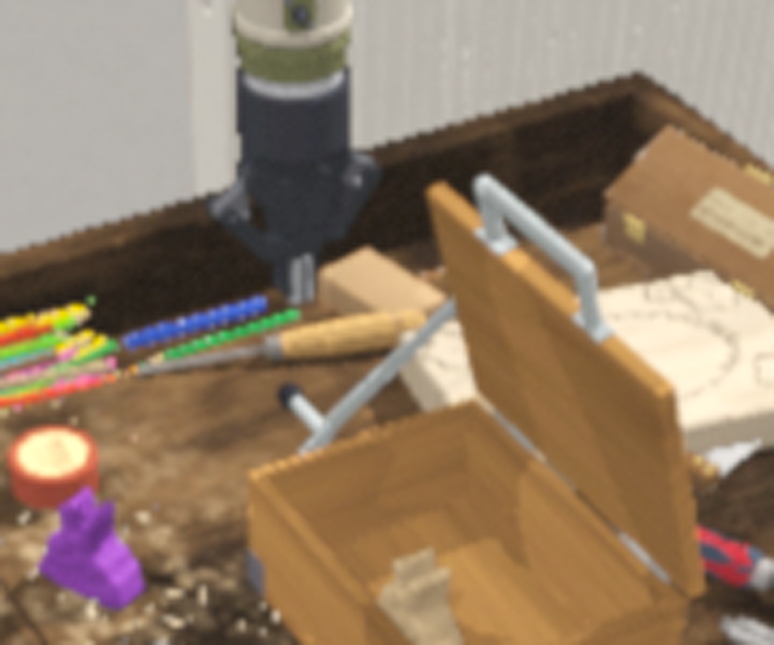

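View pics/t16.png

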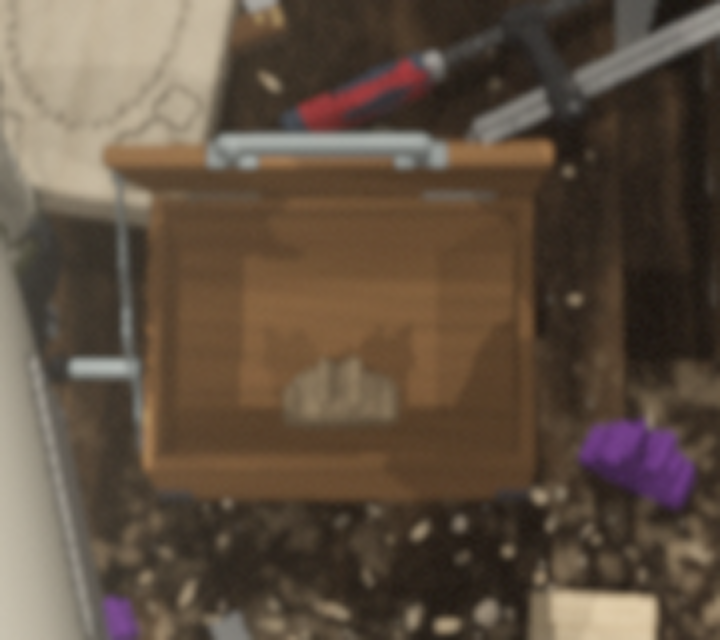

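>>> jog_arm --jaw '[1, 1, 1, 1, 1]' --translation '[[0, -0.003, 0.02], [0, -0.003, 0.04], [0, -0.003, 0.055], [0, -0.003, 0.065], [0, -0.003, 0.07]]' --dr '[[0.018, 0, 0], [0.018, 0, 0], [0.018, 0, 0], [0.018, 0, 0], [0.018, 0, 0]]'

```text
clock: 16.35
ee_pos: [0.5849, 0.2205, 0.1215]
tool_rot: [-0.0, 0.708, 0.706, -0.003]
force: [-0.5, 0.6, 0.2]
finger_gap: -0.0001
```

```bash
python3 -c "
from h import *
to([.588,.223,.10],down(0))
to([.593,.223,.073],down(0))
"
```

```text
t [0.0026 0.0032 0.0215] dr [-0.0047  0.0034 -0.0028] | [0.5849 0.2205 0.1215] [[0.003, 1.0, -0.005], [1.0, -0.003, -0.003], [-0.003, -0.005, -1.0]] F [-0.5  0.6  0.2] gap -0.0001 clk 16.35
t [0.0027 0.0083 0.0484] dr [-0.0047  0.0034 -0.0028] | [0.5849 0.2205 0.1215] [[0.003, 1.0, -0.005], [1.0, -0.003, -0.003], [-0.003, -0.005, -1.0]] F [-0.5  0.6  0.2] gap -0.0001 clk 16.35
```

>>> jog_arm --jaw '[1, 1, 1, 1, 1]' --translation '[[0.003, 0, 0.008], [0.003, 0.001, 0.015], [0.003, 0.003, 0.022], [0.003, 0.005, 0.029], [0.003, 0.007, 0.036]]' --dr '[[0, 0, 0], [0, 0, 0], [0, 0, 0], [0, 0, 0], [0, 0, 0]]'

```text
clock: 16.85
ee_pos: [0.5914, 0.2236, 0.0851]
tool_rot: [-0.001, 0.708, 0.706, -0.003]
force: [-2.5, 0.0, 2.4]
finger_gap: 0.0001
```

```bash
python3 -c "
from h import *
to([.593,.223,.073],down(0))
shot('scene','s17.png',(250,60,180,150),4.3)
"
```

```text
t [-0.0005  0.0017  0.0121] dr [-0.0056  0.0031 -0.0026] | [0.5914 0.2236 0.0851] [[0.003, 1.0, -0.006], [1.0, -0.003, -0.003], [-0.003, -0.006, -1.0]] F [-2.5  0.   2.4] gap 0.0001 clk 16.85
```

View pics/s17.png

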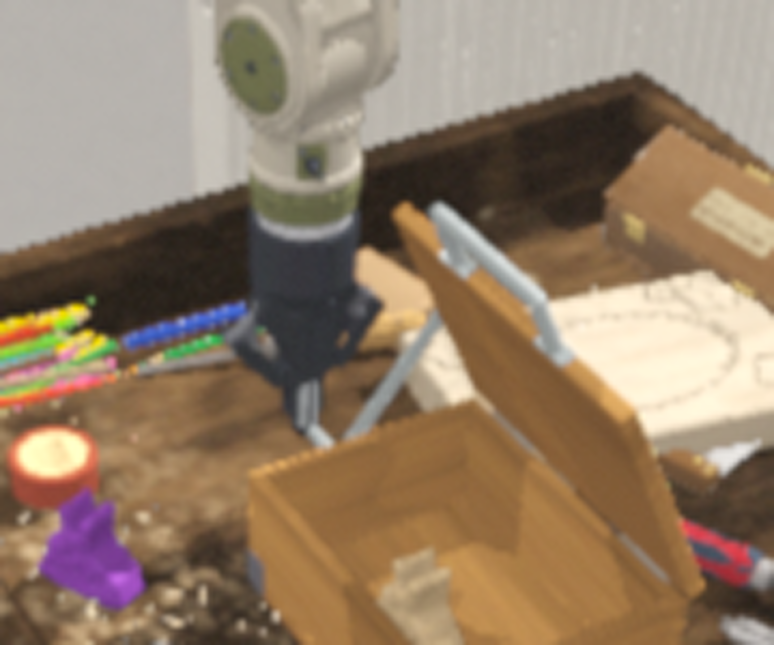

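>>> jog_arm --jaw '[1, 1, 1, 1, 1]' --translation '[[0, 0.002, 0.006], [0, 0.003, 0.011], [0, 0.003, 0.011], [0, 0.002, -0.02], [0.02, 0, -0.06]]' --dr '[[0, 0, 0], [0, 0, 0], [0, 0, 0], [0, 0, 0], [0, 0, 0]]'

```text
clock: 17.4
ee_pos: [0.5902, 0.2414, 0.1415]
tool_rot: [-0.002, 0.709, 0.705, -0.007]
force: [0.9, 0.5, -0.1]
finger_gap: -0.0001
```

>>> jog_arm --jaw '[1, 1, 1, 1, 1]' --translation '[[0.02, -0.03, -0.03], [0.02, -0.07, -0.06], [0.02, -0.11, -0.1], [0.01, -0.15, -0.12], [0, -0.18, -0.14]]' --dr '[[0, 0, 0], [0, 0, 0], [0, 0, 0], [0, 0, 0], [0, 0, 0]]'

```text
clock: 17.9
ee_pos: [0.4104, 0.2433, 0.2855]
tool_rot: [-0.002, 0.709, 0.705, -0.006]
force: [0.9, 0.1, -0.2]
finger_gap: 0.0003
```

```bash
python3 -c "
from h import *
to([.42,.042,.32],down(0))
shot('scene','s18.png',(250,40,200,170),4)
"
```

```text
t [-0.2015  0.0102 -0.0335] dr [-0.0104  0.0053 -0.0045] | [0.4104 0.2433 0.2855] [[0.004, 1.0, -0.01], [1.0, -0.005, -0.005], [-0.005, -0.01, -1.0]] F [ 0.9  0.1 -0.2] gap 0.0003 clk 17.9
```

View pics/s18.png

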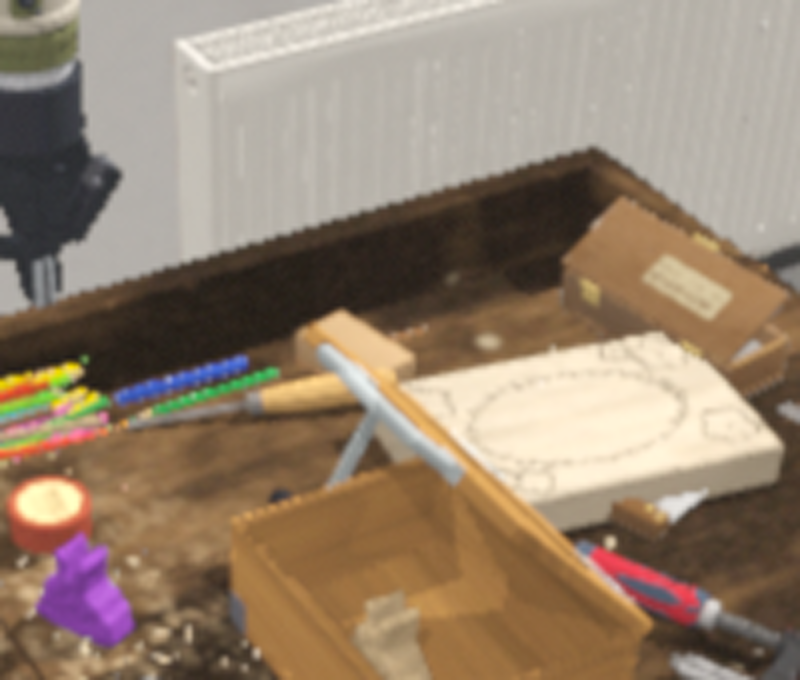

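>>> jog_arm --jaw '[0.6, 0.6, 0.6, 0.6, 0.6]' --translation '[[-0.04, 0, -0.03], [-0.09, 0, -0.04], [-0.13, 0.02, -0.05], [-0.17, 0.04, -0.05], [-0.2, 0.07, -0.05]]' --dr '[[-0.05, 0, 0], [-0.1, 0, 0], [-0.17, 0, 0], [-0.18, 0.005, 0], [-0.18, 0.005, 0]]'

```text
clock: 18.45
ee_pos: [0.4767, 0.0402, 0.3415]
tool_rot: [0.062, 0.706, 0.703, 0.062]
force: [0.6, 0.4, 0.2]
finger_gap: 0.0343
```

>>> jog_arm --jaw '[0.6, 0.6, 0.6, 0.6, 0.6]' --translation '[[0, 0, 0], [0, 0, 0], [0, 0, 0], [0, 0, 0], [0, 0, 0]]' --dr '[[0, 0, 0], [0, 0, 0], [0, 0, 0], [0, 0, 0], [0, 0, 0]]'

```text
clock: 18.95
ee_pos: [0.4763, 0.0412, 0.3416]
tool_rot: [0.062, 0.705, 0.703, 0.062]
force: [-0.5, -0.2, -0.8]
finger_gap: 0.0344
```

>>> jog_arm --jaw '[0.6, 0.6, 0.6, 0.6, 0.6]' --translation '[[0, 0, 0], [0, 0, 0], [0, 0, 0], [0, 0, 0], [0, 0, 0]]' --dr '[[0, 0, 0], [0, 0, 0], [0, 0, 0], [0, 0, 0], [0, 0, 0]]'

```text
clock: 19.45
ee_pos: [0.4763, 0.0412, 0.3416]
tool_rot: [0.062, 0.705, 0.703, 0.062]
force: [0.7, -0.0, -0.2]
finger_gap: 0.0342
```

>>> jog_arm --jaw '[0.6, 0.6, 0.6, 0.6, 0.6]' --translation '[[0, 0, 0], [0, 0, 0], [0, 0, 0], [0, 0, 0], [0, 0, 0]]' --dr '[[0, 0, 0], [0, 0, 0], [0, 0, 0], [0, 0, 0], [0, 0, 0]]'

```text
clock: 19.95
ee_pos: [0.4763, 0.0412, 0.3416]
tool_rot: [0.062, 0.705, 0.703, 0.062]
force: [-0.1, -0.4, 0.7]
finger_gap: 0.0341
```

>>> jog_arm --jaw '[0.6, 0.6, 0.6, 0.6, 0.6]' --translation '[[0, 0, 0], [0, 0, 0], [0, 0, 0], [0, 0, 0], [0, 0, 0]]' --dr '[[0, 0, 0], [0, 0, 0], [0, 0, 0], [0, 0, 0], [0, 0, 0]]'

```text
clock: 20.45
ee_pos: [0.4763, 0.0412, 0.3416]
tool_rot: [0.062, 0.705, 0.703, 0.062]
force: [-0.3, -0.1, 0.2]
finger_gap: 0.0338
```

```bash
python3 -c "
from h import *
Rt=tilt(80);d=Rt.as_matrix()[:,2]
for th in(.5,.6,.7):
  print(th,bar(th).round(3),[proj('wrist',bar(th)+[0,y,0]).round(0).tolist() for y in(-.055,.055)]); to(bar(th)+d*.0187,Rt)
shot('wrist','w19.png');shot('scene','s19.png',(250,40,200,170),4)
print(env.get_state()['joint_pos'].round(2))
"
```

```text
0.5 [0.502 0.042 0.221] [[326.0, 247.0], [326.0, 128.0]]
t [0.001  0.0041 0.1418] dr [ 0.0011  0.0011 -0.0026] | [0.4763 0.0412 0.3416] [[0.003, 0.985, 0.175], [1.0, -0.003, -0.001], [-0.001, 0.175, -0.985]] F [-0.3 -0.1  0.2] gap 0.0338 clk 20.45
0.6 [0.515 0.042 0.241] [[344.0, 255.0], [347.0, 129.0]]
t [0.001  0.0205 0.1244] dr [ 0.0011  0.0011 -0.0026] | [0.4763 0.0412 0.3416] [[0.003, 0.985, 0.175], [1.0, -0.003, -0.001], [-0.001, 0.175, -0.985]] F [-0.3 -0.1  0.2] gap 0.0338 clk 20.45
0.7 [0.53  0.042 0.26 ] [[367.0, 263.0], [372.0, 130.0]]
t [0.001  0.0386 0.1087] dr [ 0.0011  0.0011 -0.0026] | [0.4763 0.0412 0.3416] [[0.003, 0.985, 0.175], [1.0, -0.003, -0.001], [-0.001, 0.175, -0.985]] F [-0.3 -0.1  0.2] gap 0.0338 clk 20.45
[-0.09 -0.04 -0.11  1.32  0.01  1.48]
```

View pics/w19.png

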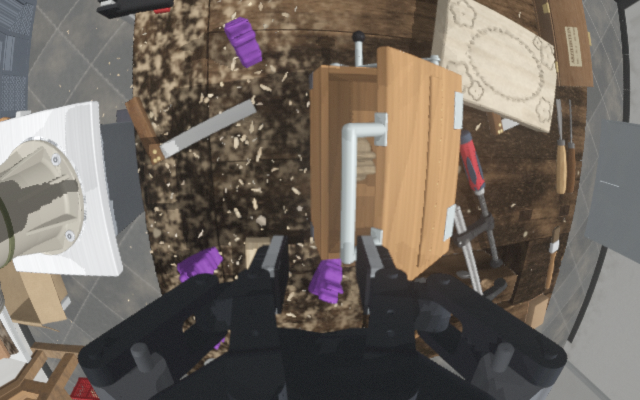

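View pics/s19.png

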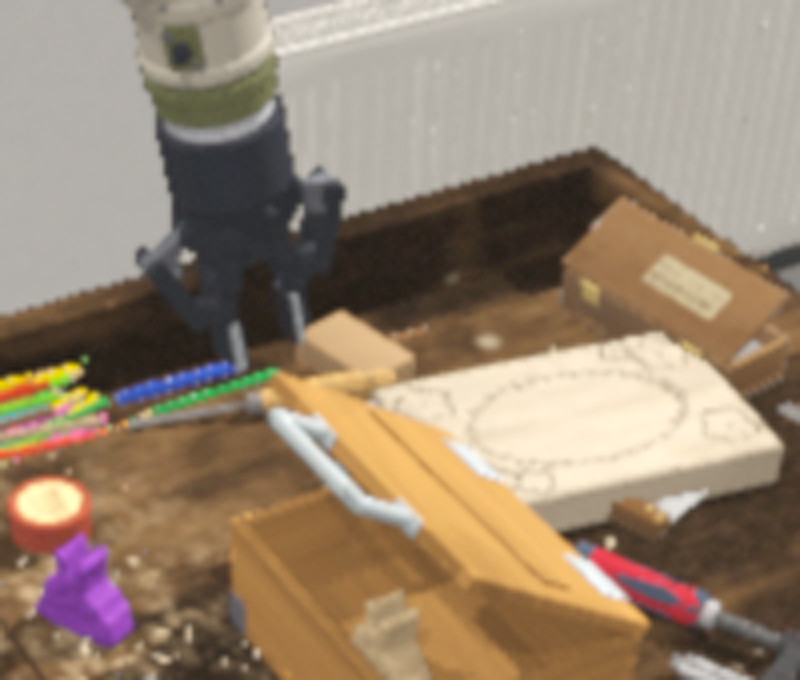

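>>> jog_arm --jaw '[0.65, 0.65, 0.65, 0.65, 0.65]' --translation '[[0.001, 0.022, 0.01], [0.001, 0.022, 0.04], [0.001, 0.022, 0.075], [0.001, 0.022, 0.105], [0.001, 0.022, 0.12]]' --dr '[[0, 0, 0], [0, 0, 0], [0, 0, 0], [0, 0, 0], [0, 0, 0]]'

```text
clock: 21.05
ee_pos: [0.5176, 0.0421, 0.2241]
tool_rot: [0.061, 0.705, 0.704, 0.06]
force: [0.6, 0.8, -0.5]
finger_gap: 0.0297
```

```bash
python3 arc.py "[.6]" 80; python3 -c "
from h import *
shot('wrist','w20.png')"
```

```text
[0.5176 0.0421 0.2241] [ 0.6  0.8 -0.5] 0.0297 21.05 [-0.08  0.07 -0.29  1.04  0.01  1.49]
bar now [0.5145 0.0421 0.2426] lid est 0.603 radius 0.2404
0.6 [-0.0001, 0.0003, 0.0015] [-0.003, 0.001, -0.003]
```

View pics/w20.png

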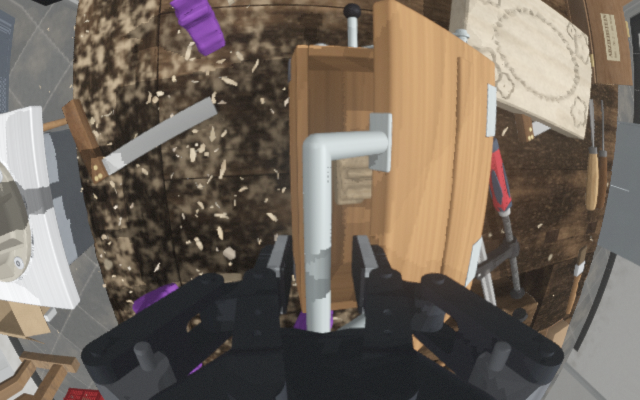

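Bar lies between the fingers (x≈318 between 285 and 362). Close the grip.

>>> jog_arm --jaw '[1, 1, 1, 1, 1]' --translation '[[0, 0, 0], [0, 0, 0], [0, 0, 0], [0, 0, 0], [0, 0, 0]]' --dr '[[0, 0, 0], [0, 0, 0], [0, 0, 0], [0, 0, 0], [0, 0, 0]]' --newtons 30

```text
clock: 21.6
ee_pos: [0.5161, 0.0422, 0.2229]
tool_rot: [0.059, 0.706, 0.704, 0.059]
force: [-5.0, -0.7, 0.2]
finger_gap: 0.0107
```

```bash
python3 arc.py "[.56,.5,.44,.38,.32]" 80
```

```text
[0.5161 0.0422 0.2229] [-5.  -0.7  0.2] 0.0107 21.6 [-0.08  0.07 -0.29  1.04  0.01  1.49]
bar now [0.513  0.0422 0.2414] lid est 0.596 radius 0.2408
0.56 [-0.0002, -0.0047, 0.0073] [-0.007, 0.001, -0.003]
0.5 [-0.0002, -0.0142, 0.018] [-0.007, 0.001, -0.003]
0.44 [-0.0002, -0.0231, 0.0293] [-0.007, 0.001, -0.003]
0.38 [-0.0002, -0.0314, 0.0411] [-0.007, 0.001, -0.003]
0.32 [-0.0002, -0.0388, 0.0533] [-0.007, 0.001, -0.003]
```

>>> jog_arm --jaw '[1, 1, 1, 1, 1]' --translation '[[0, -0.005, 0.006], [0, -0.014, 0.017], [0, -0.023, 0.028], [0, -0.032, 0.04], [0, -0.039, 0.052]]' --dr '[[0, 0, 0], [0, 0, 0], [0, 0, 0], [0, 0, 0], [0, 0, 0]]'

```text
clock: 22.1
ee_pos: [0.4869, 0.0422, 0.1667]
tool_rot: [0.061, 0.705, 0.704, 0.06]
force: [-5.3, 0.2, 5.1]
finger_gap: 0.0107
```

```bash
python3 arc.py "[.29,.24,.19,.14,.1]" 80
```

```text
[0.4869 0.0422 0.1667] [-5.3  0.2  5.1] 0.0107 22.1 [-0.09  0.04 -0.47  0.89  0.01  1.49]
bar now [0.4837 0.0422 0.1851] lid est 0.331 radius 0.2399
0.29 [-0.0002, -0.0041, 0.009] [-0.003, 0.001, -0.003]
0.24 [-0.0002, -0.0095, 0.0197] [-0.003, 0.001, -0.003]
0.19 [-0.0002, -0.0144, 0.0306] [-0.003, 0.001, -0.003]
0.14 [-0.0002, -0.0187, 0.0418] [-0.003, 0.001, -0.003]
0.1 [-0.0002, -0.0217, 0.0508] [-0.003, 0.001, -0.003]
```

>>> jog_arm --jaw '[1, 1, 1, 1, 1]' --translation '[[0, -0.004, 0.009], [0, -0.01, 0.02], [0, -0.015, 0.031], [0, -0.019, 0.042], [0, -0.022, 0.051]]' --dr '[[0, 0, 0], [0, 0, 0], [0, 0, 0], [0, 0, 0], [0, 0, 0]]'

```text
clock: 22.6
ee_pos: [0.4739, 0.0422, 0.1133]
tool_rot: [0.061, 0.705, 0.704, 0.06]
force: [-6.2, 1.4, 3.3]
finger_gap: 0.0105
```

```bash
python3 arc.py "[.08,.06,.04,.02,0]" 80
```

```text
[0.4739 0.0422 0.1133] [-6.2  1.4  3.3] 0.0105 22.6 [-0.09  0.06 -0.58  0.75  0.01  1.49]
bar now [0.4707 0.0422 0.1317] lid est 0.101 radius 0.2394
0.08 [-0.0002, -0.0012, 0.005] [-0.002, 0.001, -0.002]
0.06 [-0.0002, -0.0025, 0.0096] [-0.002, 0.001, -0.002]
0.04 [-0.0002, -0.0037, 0.0142] [-0.002, 0.001, -0.002]
0.02 [-0.0002, -0.0048, 0.0189] [-0.002, 0.001, -0.002]
0 [-0.0002, -0.0058, 0.0236] [-0.002, 0.001, -0.002]
```

>>> jog_arm --jaw '[1, 1, 1, 1, 1]' --translation '[[0, -0.001, 0.005], [0, -0.003, 0.009], [0, -0.004, 0.013], [0, -0.005, 0.017], [0, -0.005, 0.021]]' --dr '[[0, 0, 0], [0, 0, 0], [0, 0, 0], [0, 0, 0], [0, 0, 0]]'

```text
clock: 23.1
ee_pos: [0.4721, 0.0422, 0.0916]
tool_rot: [0.061, 0.705, 0.704, 0.06]
force: [-7.3, -0.4, 3.8]
finger_gap: 0.0106
```

```bash
python3 arc.py "[0]" 80
```

```text
[0.4721 0.0422 0.0916] [-7.3 -0.4  3.8] 0.0106 23.1 [-0.09  0.09 -0.62  0.69  0.01  1.49]
bar now [0.4689 0.0422 0.1101] lid est 0.011 radius 0.2393
0 [-0.0002, -0.0003, 0.0026] [-0.003, 0.001, -0.002]
```

>>> jog_arm --jaw '[1, 1, 1, 1, 1]' --translation '[[0, 0, 0.001], [0, 0, 0.002], [0, 0, 0.003], [0, 0, 0.004], [0, 0, 0.005]]' --dr '[[0, 0, 0], [0, 0, 0], [0, 0, 0], [0, 0, 0], [0, 0, 0]]'

```text
clock: 23.6
ee_pos: [0.472, 0.0422, 0.0874]
tool_rot: [0.061, 0.705, 0.704, 0.06]
force: [-16.6, -0.0, 25.2]
finger_gap: 0.0107
```

```bash
python3 arc.py "[0]" 80; python3 -c "
from h import *
shot('scene','s23.png',(270,110,170,140),4.5)"
```

```text
[0.472  0.0422 0.0874] [-16.6  -0.   25.2] 0.0107 23.6 [-0.09  0.09 -0.63  0.68  0.01  1.49]
bar now [0.4688 0.0422 0.1059] lid est -0.007 radius 0.2393
0 [-0.0002, 0.0006, -0.0016] [-0.004, 0.002, -0.002]
```

View pics/s23.png

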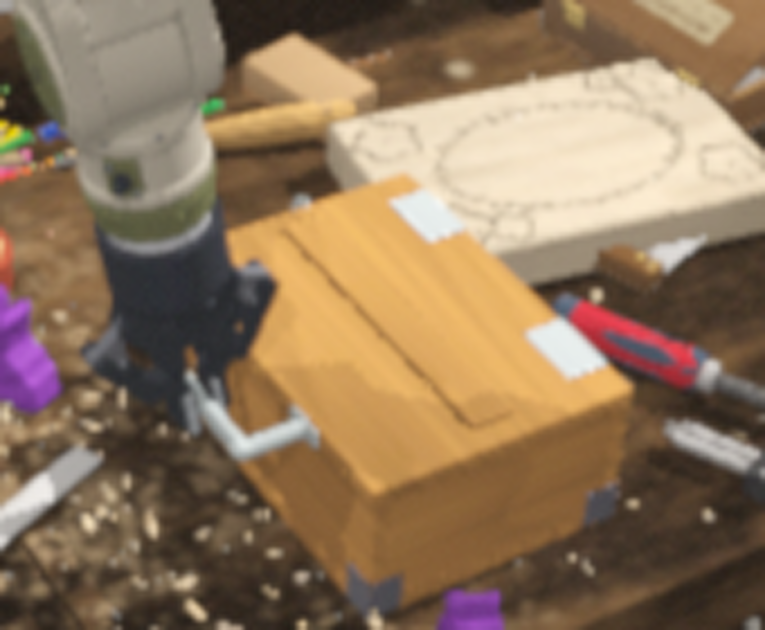

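>>> jog_arm --jaw '[1, 1, 0.65, 0.65, 0.65]' --translation '[[0, 0, 0.001], [0, 0, 0.001], [0, 0, 0], [0, 0, 0], [0, 0, 0]]' --dr '[[0, 0, 0], [0, 0, 0], [0, 0, 0], [0, 0, 0], [0, 0, 0]]'

```text
clock: 24.15
ee_pos: [0.4731, 0.0421, 0.0879]
tool_rot: [0.061, 0.705, 0.704, 0.06]
force: [-0.3, -0.1, 0.2]
finger_gap: 0.0297
```

```bash
python3 arc.py "[0]" 80; python3 -c "
from h import *
shot('wrist','w24.png')"
```

```text
[0.4731 0.0421 0.0879] [-0.3 -0.1  0.2] 0.0297 24.15 [-0.09  0.09 -0.63  0.68  0.01  1.49]
bar now [0.4699 0.0421 0.1063] lid est -0.005 radius 0.2382
0 [-0.0001, -0.0006, -0.0013] [-0.002, 0.002, -0.002]
```

View pics/w24.png

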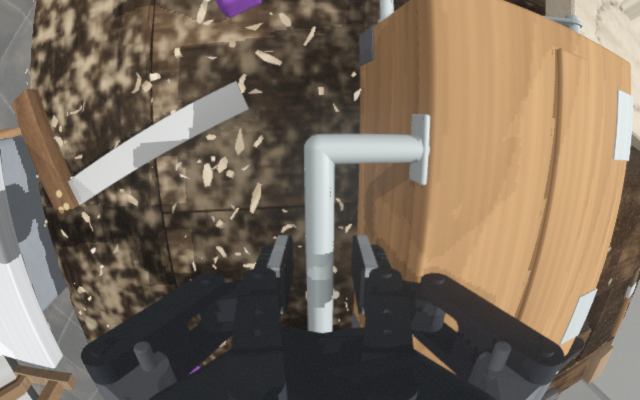

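Free of the bar on both sides; retreat straight back along the tool.

>>> jog_arm --jaw '[0.65, 0.65, 0.65, 0.65, 0.65]' --translation '[[0, 0, -0.02], [0, 0, -0.05], [0, 0, -0.09], [0, 0, -0.13], [0, 0, -0.17]]' --dr '[[0, 0, 0], [0, 0, 0], [0, 0, 0], [0, 0, 0], [0, 0, 0]]'

```text
clock: 24.7
ee_pos: [0.4435, 0.0424, 0.2567]
tool_rot: [0.061, 0.705, 0.704, 0.06]
force: [-0.0, -1.1, -0.3]
finger_gap: 0.0296
```

>>> jog_arm --jaw '[0.65, 0.65, 0.65, 0.65, 0.65]' --translation '[[0.04, 0, -0.02], [0.08, 0, -0.04], [0.12, 0, -0.05], [0.16, 0, -0.05], [0.2, 0, -0.05]]' --dr '[[0, 0, 0], [0, 0, 0], [0, 0, 0], [0, 0, 0], [0, 0, 0]]'

```text
clock: 25.2
ee_pos: [0.4359, 0.2444, 0.3065]
tool_rot: [0.062, 0.705, 0.704, 0.061]
force: [0.3, -0.6, -0.7]
finger_gap: 0.0299
```

>>> jog_arm --jaw '[0.65, 0.65, 0.65, 0.65, 0.65]' --translation '[[0, 0, 0], [0, 0, 0], [0, 0, 0], [0, 0, 0], [0, 0, 0]]' --dr '[[0, 0, 0], [0, 0, 0], [0, 0, 0], [0, 0, 0], [0, 0, 0]]'

```text
clock: 25.7
ee_pos: [0.4361, 0.2433, 0.3066]
tool_rot: [0.062, 0.706, 0.703, 0.061]
force: [0.2, 0.5, 0.5]
finger_gap: 0.0297
```

```bash
python3 -c "
from h import *
shot('scene','s25.png');shot('top','t25.png')
for n,h in(('scene','s25'),('top','t25')):
  a=cv2.imread('pics/%s0.png'%n);b=cv2.imread('pics/%s.png'%h)
  cv2.imwrite('pics/d_%s.png'%n,np.hstack([cv2.absdiff(a,b),b])[:, :] if 0 else cv2.absdiff(a,b)*2)
"
```

```text
(no output)
```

View pics/s25.png

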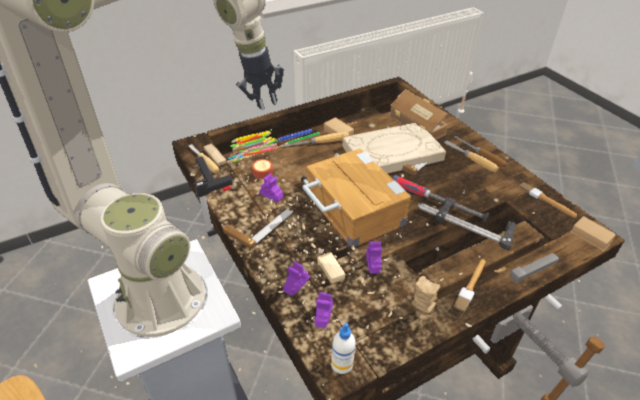

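View pics/t25.png

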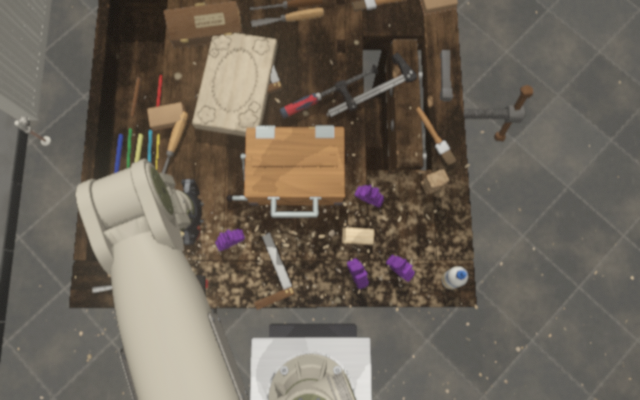

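View pics/d_scene.png

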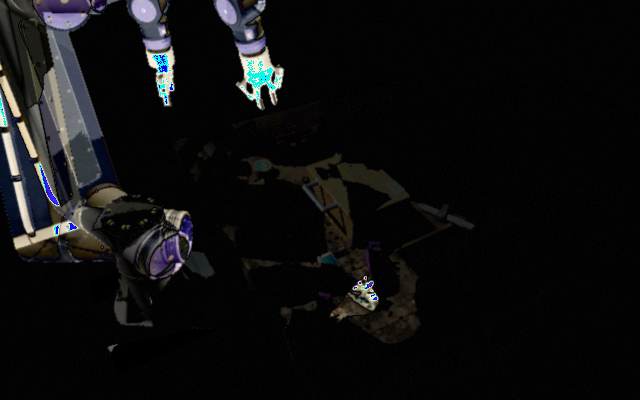

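View pics/d_top.png

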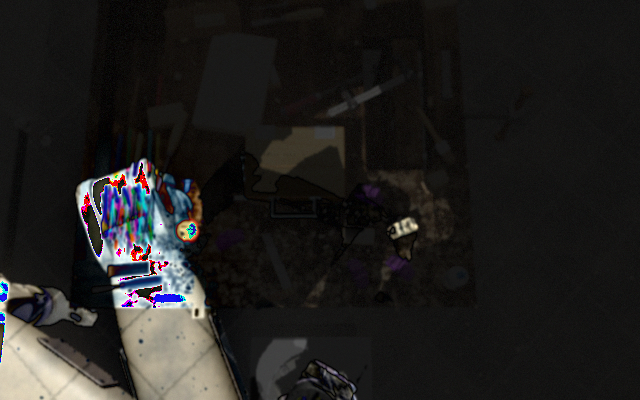

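The only changes are the hare's removal, the arm, and shadows. The lid is shut exactly as at the start and nothing else has moved, so I'm handing in.

```bash
python3 -c "
from cell import env
print(env.hand_in())"
```

```text
the job is handed in; nothing more can be done
None
```

The hare is in the chest with the lid shut, and I handed the job in at about 26 s of the 72 s.

**What I did**
- **Opening:** I raised the lid by its bar handle to the stop and let go. The stay locked, with the knob about 1 px from where it should stand when locked.
- **Hare:** I set the hare on the chest floor before releasing it. The wrist, scene and top pictures all show it upright.
- **Closing:** I pressed the knob down until the stay broke and let the lid sink to about 0.6 rad. I then gripped the bar and guided the lid slowly shut.

**Last checks**
- **Lid:** Shut, and it stayed shut after release.
- **Bench:** Compared with the first pictures, only the hare's place, the arm and some shadows differ. The tin was hidden by the arm in the last top picture, but it stands unmoved in the scene picture.
- **Robot:** Clear of everything, with the wrist force near zero.

**What went wrong**
- **First handle approach:** My first reach for the handle, with the tool tilted 50°, hit an elbow limit. It missed by about 30 mm and touched the chest with about 7 N. I backed off and came in steeper; nothing had moved.
- **Forces:** About 10 N sideways showed on the wrist as the fingers opened inside the chest. About 30 N showed when I pressed the lid fully shut, which was the highest reading at the end of any move.

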